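# Book a set of paint cakes back in after the art class

### The job

Book the paint cakes back in after the art class: take the roll of tape off the round white plate and lay it flat in the wooden tray, then stack all the loose paint cakes in one neat, centred pile on the plate. When the pile stands, pick up the barcode scanner and hold it steady on the label on the little wooden easel for a good second until it reads, then do the same with the label on the steel post. Finish by laying the scanner back along its black rubber mat, with the pile still neat and the tape in its tray, and leave the bowl, the bottle and the brush cup alone.

Things in the scene. Friction and masses are not known exactly. Their poses are not given: they have to be found in the camera images.
- plate: fixed flat round white ceramic plate without a rim, 170 mm across, its flat top 10 mm above the table; origin at the centre of its underside, z up
- cake1: loose round paint cake, brick-brown, a flat disc 57 mm across and 20 mm thick, about 60 g; starts flat on the table at the robot's left. All cakes are alike; three to five are there, the others are None. Origin at the centre of its underside as it starts, z along its axis. Any order, either face up; each within 10 mm of the plate's centre
- cake2: loose round paint cake, brick-brown, a flat disc 57 mm across and 20 mm thick, about 60 g; starts flat on the table at the robot's left. All cakes are alike; three to five are there, the others are None. Origin at the centre of its underside as it starts, z along its axis. Any order, either face up; each within 10 mm of the plate's centre
- cake3: loose round paint cake, brick-brown, a flat disc 57 mm across and 20 mm thick, about 60 g; starts flat on the table at the robot's left. All cakes are alike; three to five are there, the others are None. Origin at the centre of its underside as it starts, z along its axis. Any order, either face up; each within 10 mm of the plate's centre
- cake4: loose round paint cake, brick-brown, a flat disc 57 mm across and 20 mm thick, about 60 g; starts flat on the table at the robot's left. All cakes are alike; three to five are there, the others are None. Origin at the centre of its underside as it starts, z along its axis. Any order, either face up; each within 10 mm of the plate's centre
- cake5: loose round paint cake, brick-brown, a flat disc 57 mm across and 20 mm thick, about 60 g; starts flat on the table at the robot's left. All cakes are alike; three to five are there, the others are None. Origin at the centre of its underside as it starts, z along its axis. Any order, either face up; each within 10 mm of the plate's centre
- tape: loose roll of cream masking tape, a ring 100 mm across outside, 76 mm across inside (wall 12 mm thick) and 24 mm high, about 100 g; starts lying flat on the plate, in the way of the cakes. Origin on its axis at its underside as it starts, z along its axis; it may lie either face up
- tray: fixed low square wooden tray, open on top, at the robot's right, 190 by 190 mm outside, walls 5 mm thick and 25 mm high above the table, inner floor 5 mm above the table; the tape belongs flat on its floor. Origin at the centre of its underside, x and y along its sides
- mat: fixed black rubber mat 200 (along its x) by 90 mm (y), its top 3 mm above the table, where the scanner belongs, lying along the mat either way round, any side up, its middle within 50 mm along x and 35 mm along y of the mat's middle. Origin at the centre of its underside
- scanner: loose black barcode scanner, a straight square bar 150 mm long, 34 by 34 mm in section, about 160 g, with a light grey head and amber window at its nose and a small steel loop at its tail. Starts lying on its mat, nose roughly away from the robot. Origin at the middle of the bar (17 mm above what it lies on), x along the bar to the nose; any of its four long sides may be up
- scanner_window (a point): centre of the scanner's window, 75 mm from the bar's middle, axes as the scanner's; the beam leaves along +x. No trigger: it reads a label when the beam passes within 15 mm of the label's middle (in each of this y and z), from 40 to 150 mm away (best 90), within 25 degrees of square to the label, held almost still for 1 s
- easel_label (a point): middle of the barcode label (70 by 44 mm) on a fixed little wooden display easel 120 mm wide, 210 mm high; read first. It is 140 mm above the table, faces the robot's side and leans back 15 degrees. x points into the label, square to its face (the scanner stands on the -x side, its own x along this x); y is level, along the label
- post_label (a point): middle of the barcode label (70 by 44 mm) on a plain steel sign on a thin post with a round foot, a fixed stand 170 mm high; read second. Height, lean and axes as for the easel's label. Easel and post stand at the far side of the table, one left, one right of the plate, and may be swapped
- bowl: bystander: loose white bowl 120 mm across, 50 mm high, beyond the plate; leave alone. Origin at the centre of its underside
- paintbottle: bystander: loose white paint bottle, 56 mm across, 140 mm high, near right; leave alone. Origin at the centre of its underside
- brushcup: bystander: loose steel cup of brushes, 70 mm across, cup 90 mm high, brushes to 185 mm, far left; leave alone. Origin at the centre of its underside
Things that resemble listed ones, but are neither listed nor needed, are in the scene too. What is shaped like the cake5 but blue, green or yellow is not meant.

How it is judged:
By the outcome, as a careful person would: the job done as asked, in the order asked, and still so for the second after the job is handed in, with the robot touching nothing.
Of cake1, cake2, cake3, cake4, cake5 only 3 to 5 are there at a start; the rules pass over those that are not, and their reading is None.
At some moment in a run one of tape, scanner may be knocked a few centimetres aside while the robot is not near it.
Once in a run the grip may slacken for a moment while it holds something.
It also fails if it takes over 210 s, if anything falls off the work surface, if the arm or the gripper's body presses on something with over 40 N, if the wrist force passes 120 N, or if a joint passes its speed limit or range.

### The arm

A 7-joint arm with a two-finger parallel gripper is mounted at the origin on the work surface. World frame = base frame: x ahead of the robot, y to its left, z up, the work surface at z = 0. Lengths are in m, angles in degrees, forces in N, time in s.
With the tool pointing down it reaches from about 0.425 to 0.825 m from the base axis. Payload 3.6 kg.
Tool frame: the origin (TCP) lies between the finger pads; the fingertips stand 25 mm ahead of it and the grasp point (between the pads) lies 6 mm ahead of it (env.nose_length is the distance from the TCP to the fingertips, in m); z points along the fingers, y is the direction in which the jaws open and shut (so a half turn about z gives the same grasp; the last joint's range is limited). The gripper opens to 93 mm and grips with 3 to 60 N. Pads are 15 mm wide; open, the fingers measure 128 mm over their backs; the gripper's body (75 mm by 188 mm) begins 65 mm behind the grasp point.
Start: joints at [-76.232, 35.231, -0.722, 81.555, 0.464, 63.22, -2.315], TCP at [0.171, 0.627, 0.208] pointing down, gripper open.
Joint ranges: [-178.69, 178.69], [-17.37, 117.87], [-77.05, 75.6], [15.02, 138.74], [-78.02, 258.01], [0.78, 113.62], [-162.83, 162.83]. Speed limits (degrees/s): [159.86, 159.86, 180, 180, 180, 180, 180].

### API

Orientations are given as [roll, pitch, yaw] about the fixed x, y, z axes, in that order (R = Rz(yaw) Ry(pitch) Rx(roll)).
In Python, from station import env, eyes gives the robot as it stands. The module is installed in compiled form; this text tells all that it offers.
- The arm moves only by the shell command python3 -m pendant 'ROWS' [FORCE]. ROWS is a JSON object of lists of equal length, an entry for each row: "fingers": the opening, from 0 (shut) to 1 (fully open); "translation": the shift along the tool's x, y, z in cm, a list of three; "turn": the turn, a rotation vector about the tool's x, y, z in rad, a list of three. A call has 1 to 20 rows; each row shifts and turns the pose as measured when the row begins, along the tool's axes as they then stand; what a row does not reach is not made up. A row lasts 1/8 s, in which the tool goes at most 62.5 mm and 10.7 degrees, less where a joint would pass 70% of its speed; a pose out of reach is approached as far as the arm can. A call with a gripper value outside its range is refused whole. The fingers move at their own pace and stop on an object; FORCE is the grip in N (left out, the last holds). Time passes only in rows, so rows that do not move let the fingers close. It gives the time, the measured TCP pose, the force and the opening at its end, in the units of the state.
- env.get_obs(): the state, without advancing time (a new reading comes with each control period).
- eyes.snapshot(name): name is "scene" or "top"; returns a dict with "img" (384x512x3 uint8, blue, green, red), "fx", "fy", "cx", "cy" (pixels), "rvec" (rotation vector, rad) and "tvec" (3), from world to camera coordinates, as OpenCV has them. Camera axes: x right, y down, z forward; pixel columns grow to the right and rows downward; lengths in m; the calibration is good to about 2 mm. A picture is of the moment at which its call begins. There is no depth.
- env.close_job(): hands the job in, once; it reports no verdict.
The state is a dict: "clock": time; "q": joint angles; "joint_vel": joint speeds; "joint_torque": joint torques, N m; "tcp_pos": TCP position; "tcp_rot": TCP orientation; "wrist_force": force on the tool from outside, world axes, zero at the start; "moment": the same for the moment, N m; "width": opening from 0.0 (shut) to 1.0 (fully open).
Only numpy, scipy, OpenCV 4.12 (cv2) and the standard library are available. Lean on these libraries where they do the work, as an engineer would, in place of code of your own. Each camera call takes 0.05 s, during which the arm holds its last target.

## Working session

There is one attempt and no reset: what is moved stays moved. The work goes in short steps, Python scripts to look and compute and a shell command to move; the robot and the scene stay as the last step left them, time stands still between calls to the robot, and variables do not carry over. Pictures are saved under pics/ and viewed, and the job is handed in when it is done.

```bash
mkdir -p pics; ls; cat > h.py <<'E'
import numpy as np, cv2
from station import env, eyes
from scipy.spatial.transform import Rotation as R
def snap(name,fn=None,crop=None,scale=1):
    s=eyes.snapshot(name); im=s["img"]
    if fn:
        o=im
        if crop: x0,y0,x1,y1=crop; o=im[y0:y1,x0:x1]
        if scale!=1: o=cv2.resize(o,None,fx=scale,fy=scale,interpolation=cv2.INTER_CUBIC)
        cv2.imwrite("pics/"+fn,o)
    return s
def ray(s,u,v):
    Rm,_=cv2.Rodrigues(np.array(s["rvec"],float)); t=np.array(s["tvec"],float).ravel()
    d=Rm.T@np.array([(u-s["cx"])/s["fx"],(v-s["cy"])/s["fy"],1.]); return -Rm.T@t,d
def at(s,u,v,z):
    c,d=ray(s,u,v); return c+d*(z-c[2])/d[2]
def proj(s,P):
    p,_=cv2.projectPoints(np.array(P,float).reshape(-1,3),np.array(s["rvec"],float),np.array(s["tvec"],float),np.array([[s["fx"],0,s["cx"]],[0,s["fy"],s["cy"]],[0,0,1.]]),None); return p.reshape(-1,2)
def st():
    o=env.get_obs(); print({k:np.round(np.array(v,float),3).tolist() for k,v in o.items() if k in("clock","q","tcp_pos","tcp_rot","wrist_force","width")}); return o
def togo(p,rpy=None):
    o=env.get_obs(); Rm=R.from_euler('xyz',o["tcp_rot"],degrees=True); d=Rm.inv().apply(np.array(p)-o["tcp_pos"])*100
    out=np.round(d,2).tolist()
    t=None
    if rpy is not None: t=np.round((Rm.inv()*R.from_euler('xyz',rpy,degrees=True)).as_rotvec(),3).tolist()
    print("cm",out,"turn",t)
E
python3 - <<'E'
from h import *
st()
for n in("scene","top"):
    s=snap(n,n+"0.png",scale=1.5); c,_=ray(s,256,192); print(n,c,s["fx"])
E
```

```text
pics
{'clock': 0.0, 'q': [-76.233, 35.289, -0.722, 81.64, 0.465, 63.222, -2.315], 'tcp_pos': [0.171, 0.626, 0.206], 'tcp_rot': [-179.852, 0.003, 164.717], 'wrist_force': [0.095, -0.803, 0.305], 'width': 1.001}
scene [ 1.15826454 -0.74545946  0.85613453] 392.963859839306
top [ 0.45278926 -0.0030156   1.26531743] 399.36082852713525
```

View pics/scene0.png

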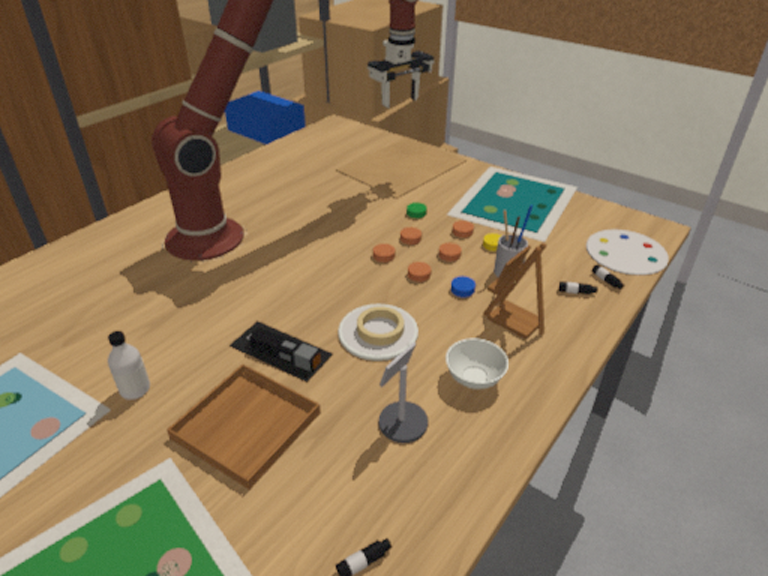

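View pics/top0.png

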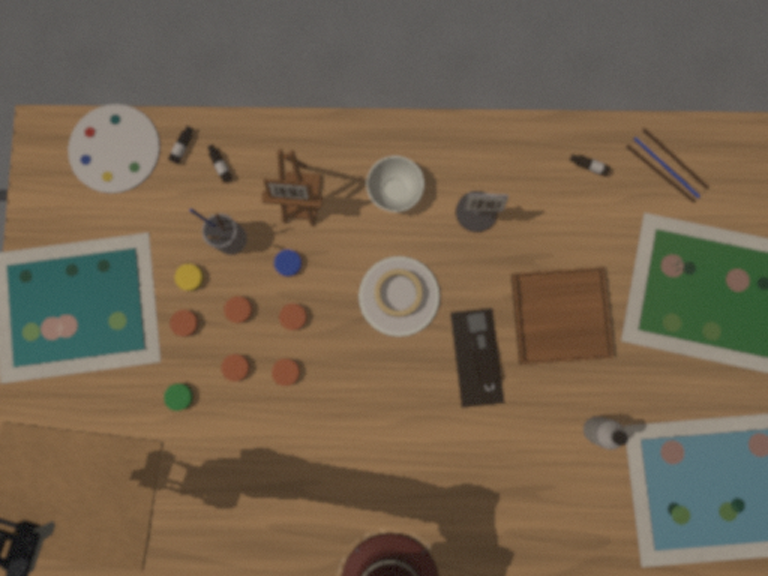

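Top view (1.5x pixels): five brown discs at (184,323), (238,309), (293,317), (236,367) and (287,372). The yellow (188,277), blue (288,263) and green (178,397) ones are decoys. The tape on the plate is at (400,293), the scanner on its mat at (477,357) and the tray at (563,315). Next I confirm in enlarged crops.

```bash
python3 - <<'E'
from h import *
s=snap("top","c1.png",(100,160,220,280),5)
im=s["img"]
cv2.imwrite("pics/c2.png",cv2.resize(im[160:280,230:420],None,fx=4,fy=4,interpolation=cv2.INTER_CUBIC))
cv2.imwrite("pics/c3.png",cv2.resize(im[90:170,160:360],None,fx=4,fy=4,interpolation=cv2.INTER_CUBIC))
# cakes by colour
hsv=cv2.cvtColor(im,cv2.COLOR_BGR2HSV)
b,g,r=[im[...,i].astype(int) for i in range(3)]
m=((r-g>50)&(g<110)&(r>120)).astype(np.uint8)
m[:,:105]=0;m[:,220:]=0
n,l,stt,c=cv2.connectedComponentsWithStats(m)
for i in range(1,n):
    if stt[i,4]>60: print(stt[i],c[i].round(2),at(s,*c[i],0.02).round(4))
E
```

```text
[150 199  16  15 179] [157.46 206.04] [0.5492 0.3293 0.02  ]
[187 204  15  15 178] [194.13 210.78] [0.5361 0.2133 0.02  ]
[114 208  16  15 183] [121.54 214.94] [0.5196 0.4411 0.02  ]
[148 237  16  16 192] [155.83 244.62] [0.429  0.3292 0.02  ]
[182 240  16  16 191] [189.49 247.68] [0.4213 0.224  0.02  ]
```

View pics/c1.png

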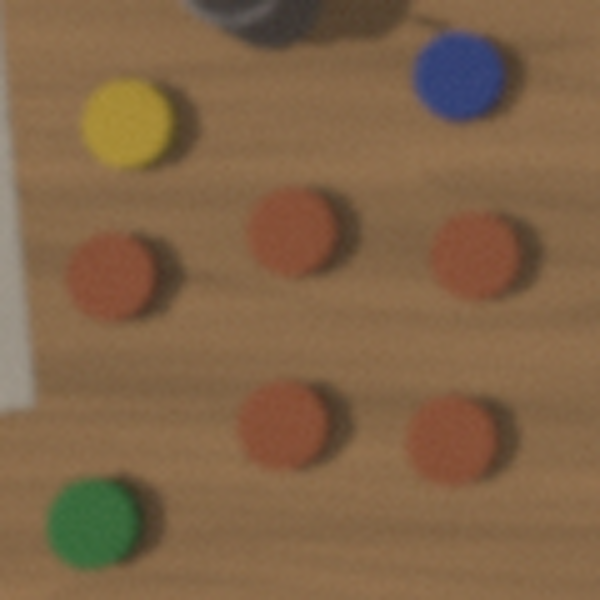

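View pics/c2.png

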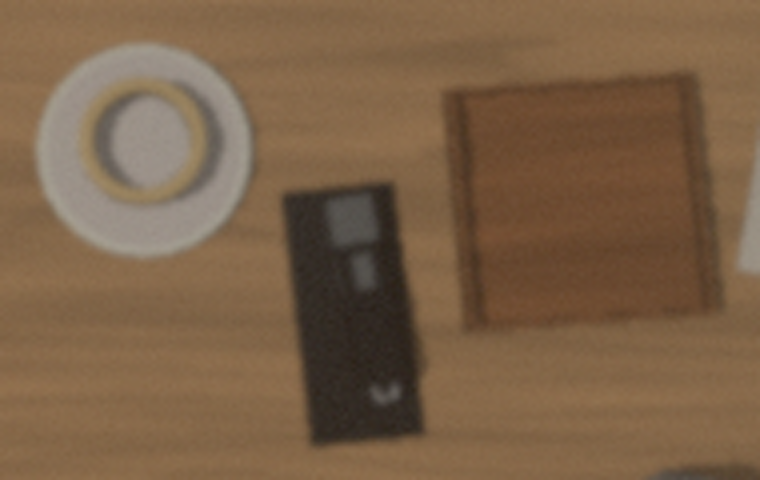

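View pics/c3.png

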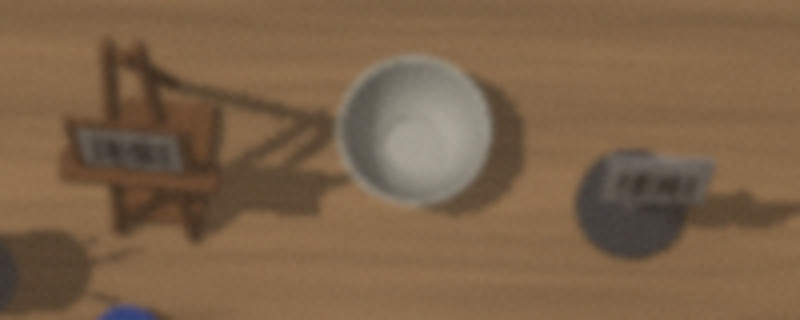

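```bash
python3 - <<'E'
from h import *
s=snap("top"); 
f=lambda p,o,k=4:((p[0]+.5)/k-.5+o[0],(p[1]+.5)/k-.5+o[1])
A=lambda ps,o,z:np.array([at(s,*f(p,o),z)[:2] for p in ps])
c2=(230,160);c3=(160,90)
print("plate",A([(146,150)],c2,.01)); print("tape",A([(143.5,140)],c2,.034))
for n,ps,z in(("tray",[(443,90),(692,72),(722,312),(466,330)],.025),("mat",[(284,192),(392,183),(424,433),(311,444)],.003)):
    a=A(ps,c2,z); print(n,a.round(4).tolist(),a.mean(0)); d=(a[0]+a[1]-a[2]-a[3])/2; print(np.linalg.norm(d),np.degrees(np.arctan2(d[1],d[0])))
a=A([(350,197),(352,221),(386,392)],c2,.037); print("scanner",a)
for n,ps in(("easel",[(78,126),(178,136),(188,172),(88,163)]),("post",[(608,157),(715,160),(705,206),(602,205)])):
    a=np.array([at(s,*f(p,c3),z)[:2] for p,z in zip(ps,(.161,.161,.119,.119))]); print(n,a.round(4).tolist(),a.mean(0)); d=(a[1]+a[2]-a[0]-a[3])/2; print(np.linalg.norm(d),np.degrees(np.arctan2(d[1],d[0])))
s=snap("scene","e1.png",(300,130,440,300),4)
E
```

```text
plate [[ 0.58332445 -0.0115164 ]]
tape [[ 0.58859493 -0.0093116 ]]
tray [[0.6322, -0.2428], [0.6491, -0.4366], [0.4631, -0.4552], [0.4462, -0.2592]] [ 0.54763836 -0.34843803]
0.18685234861290237 5.390371985374447
mat [[0.5522, -0.1211], [0.5606, -0.2063], [0.366, -0.2306], [0.356, -0.1429]] [ 0.45871513 -0.17524882]
0.19675815047345352 6.7176648546838456
scanner [[ 0.54643745 -0.16863251]
 [ 0.52799245 -0.17016157]
 [ 0.39852962 -0.1958643 ]]
easel [[0.7816, 0.24], [0.7751, 0.1685], [0.7603, 0.1668], [0.7662, 0.2409]] [0.77079072 0.20404592]
0.07305186481392244 -94.86400782363663
post [[0.7634, -0.1364], [0.7621, -0.2118], [0.7394, -0.2123], [0.7392, -0.1372]] [ 0.75101049 -0.17441735]
0.07521445389158912 -90.42665730088606
```

View pics/e1.png

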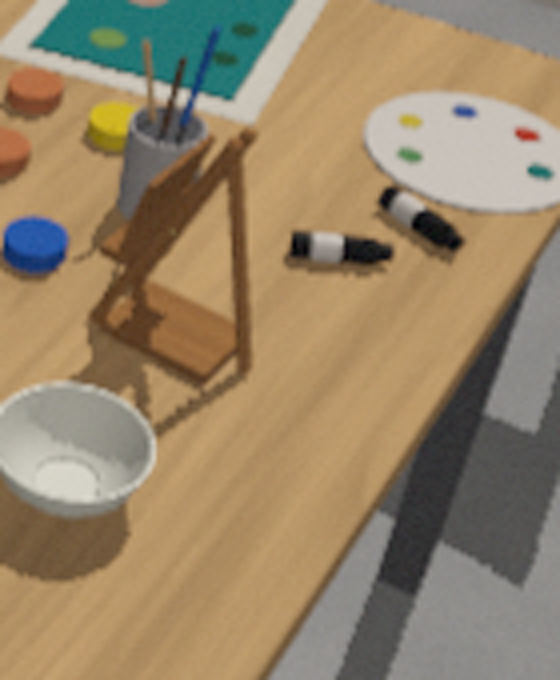

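```bash
cat >> h.py <<'E'
def plan(p,rpy,n=None,nt=None):
    """print row list to target; first nt rows turn"""
    o=env.get_obs(); P=np.array(o["tcp_pos"],float); Rm=R.from_euler('xyz',o["tcp_rot"],degrees=True); Rt=R.from_euler('xyz',rpy,degrees=True)
    d=np.array(p)-P; rv=(Rm.inv()*Rt).as_rotvec(); a=np.degrees(np.linalg.norm(rv))
    if nt is None: nt=int(np.ceil(a/10)) if a>0.2 else 0
    if n is None: n=max(nt,int(np.ceil(np.linalg.norm(d)/.055)),1)
    T=[];U=[]
    for i in range(n):
        T.append(np.round(Rm.inv().apply(d/n)*100,1).tolist())
        u=rv/nt if i<nt else rv*0; U.append(np.round(u,3).tolist()); Rm=Rm*R.from_rotvec(u)
    print("dist",round(np.linalg.norm(d),3),"ang",round(a,1)); print(T); print(U)
E
python3 - <<'E'
from h import *
plan([.545,-.009,.12],[180,0,90],n=15)
E
```

```text
dist 0.742 ang 74.7
[[-3.5, -3.4, 0.6], [-4.0, -2.8, 0.6], [-4.4, -2.1, 0.6], [-4.7, -1.4, 0.6], [-4.9, -0.6, 0.6], [-4.9, 0.2, 0.6], [-4.8, 1.0, 0.6], [-4.6, 1.8, 0.6], [-4.2, 2.5, 0.6], [-4.2, 2.5, 0.6], [-4.2, 2.5, 0.6], [-4.2, 2.5, 0.6], [-4.2, 2.5, 0.6], [-4.2, 2.5, 0.6], [-4.2, 2.5, 0.6]]
[[-0.0, 0.0, 0.163], [-0.0, 0.0, 0.163], [-0.0, 0.0, 0.163], [-0.0, 0.0, 0.163], [-0.0, 0.0, 0.163], [-0.0, 0.0, 0.163], [-0.0, 0.0, 0.163], [-0.0, 0.0, 0.163], [-0.0, 0.0, 0.0], [-0.0, 0.0, 0.0], [-0.0, 0.0, 0.0], [-0.0, 0.0, 0.0], [-0.0, 0.0, 0.0], [-0.0, 0.0, 0.0], [-0.0, 0.0, 0.0]]
```

```bash
python3 -m pendant '{"fingers":[0.5,0.5,0.5,0.5,0.5,0.5,0.5,0.5,0.5,0.5,0.5,0.5,0.5,0.5,0.5],"translation":[[-3.5,-3.4,0.6],[-4,-2.8,0.6],[-4.4,-2.1,0.6],[-4.7,-1.4,0.6],[-4.9,-0.6,0.6],[-4.9,0.2,0.6],[-4.8,1,0.6],[-4.6,1.8,0.6],[-4.2,2.5,0.6],[-4.2,2.5,0.6],[-4.2,2.5,0.6],[-4.2,2.5,0.6],[-4.2,2.5,0.6],[-4.2,2.5,0.6],[-4.2,2.5,0.6]],"turn":[[0,0,0.163],[0,0,0.163],[0,0,0.163],[0,0,0.163],[0,0,0.163],[0,0,0.163],[0,0,0.163],[0,0,0.163],[0,0,0],[0,0,0],[0,0,0],[0,0,0],[0,0,0],[0,0,0],[0,0,0]]}' 40
python3 - <<'E'
from h import *
plan([.545,-.009,.06],[180,0,90])
snap("top","t1.png",(190,120,350,260),5); s=snap("scene","t1s.png",(200,180,320,280),6)
E
```

```text
clock: 2.12
tcp_pos: [0.5387, -0.027, 0.1128]
tcp_rot: [179.8, -0.5, 88.2]
wrist_force: [0.2, -0.8, 0.0]
width: 0.5
dist 0.056 ang 1.9
[[0.9, 0.3, 2.6], [0.9, 0.3, 2.6]]
[[0.004, -0.008, -0.031], [0.0, -0.0, -0.0]]
```

View pics/t1.png

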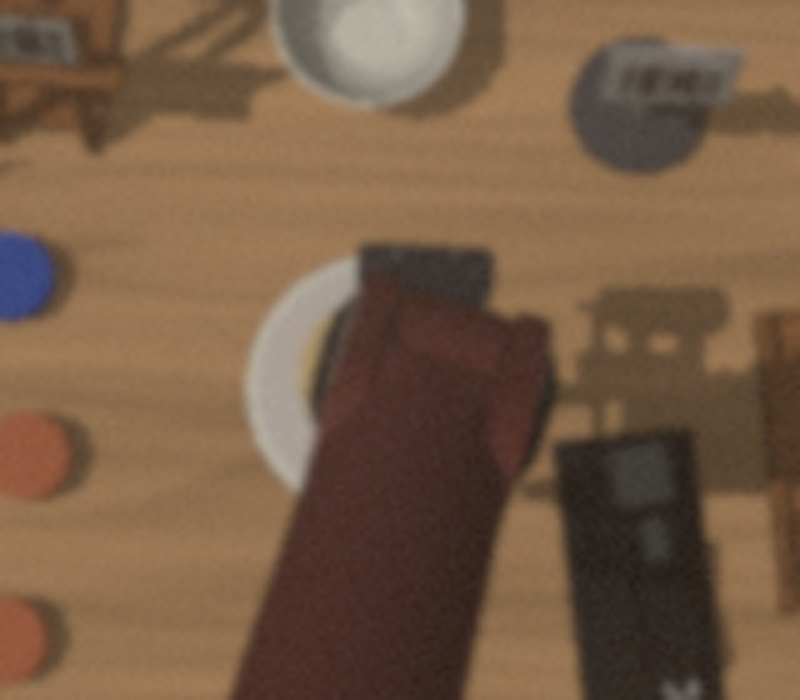

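View pics/t1s.png

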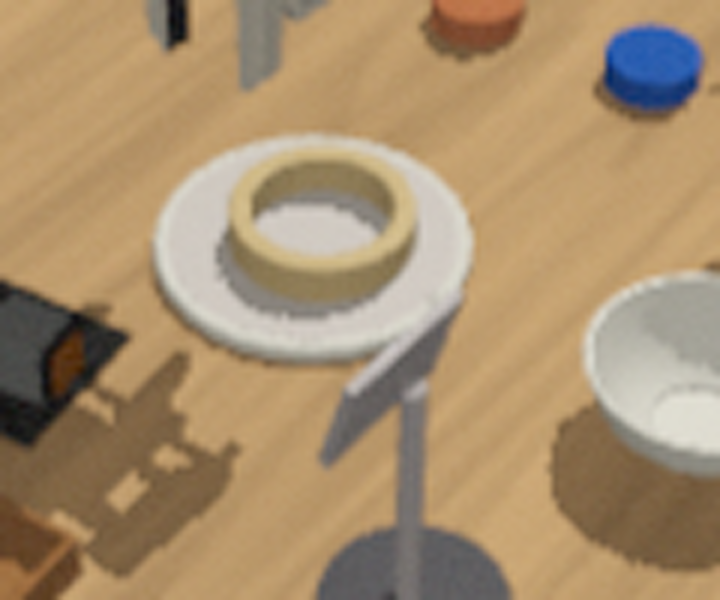

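Post and plate are clear of the arm. The tape top ring is centred at about (322,209) in the 6x scene crop, and the plate top at about (314,240).

```bash
python3 - <<'E'
from h import *
s=snap("scene")
f=lambda p:((p[0]+.5)/6-.5+200,(p[1]+.5)/6-.5+180)
print(at(s,*f((322,209)),.034),at(s,*f((314,242)),.01))
# project circles for check
for c,z,r in(((.5886,-.0093),.034,.05),((.5833,-.0115),.01,.085)):
    P=[(c[0]+r*np.cos(a),c[1]+r*np.sin(a),z) for a in np.linspace(0,6.28,200)]
    q=proj(s,P); q=(q-[200,180]+.5)*6-.5; print(q.min(0),q.max(0))
E
```

```text
[ 0.5906425  -0.00967803  0.034     ] [ 0.58682365 -0.0116719   0.01      ]
[224.06577311 145.82775349] [414.56038708 272.33319265]
[148.72033015 136.81236802] [468.85289603 353.06107274]
```

```bash
python3 -m pendant '{"fingers":[0.5,0.5,0.5],"translation":[[0.9,0.4,2.0],[0.9,0.4,2.0],[0,0,1]],"turn":[[0,-0.008,-0.031],[0,0,0],[0,0,0]]}'
python3 - <<'E'
from h import *
plan([.546,-.0095,.038],[180,0,90],n=2)
E
```

```text
clock: 2.65
tcp_pos: [0.5471, -0.0072, 0.0625]
tcp_rot: [179.7, -0.1, 89.9]
wrist_force: [0.2, -1.3, -0.1]
width: 0.501
dist 0.025 ang 0.3
[[-0.1, -0.1, 1.2], [-0.1, -0.1, 1.2]]
[[0.006, -0.001, -0.001], [0.0, -0.0, -0.0]]
```

```bash
python3 -m pendant '{"fingers":[0.5,0.5,0.5,0,0,0,0,0],"translation":[[-0.1,-0.1,1.2],[-0.1,0,1.1],[0,0,0.1],[0,0,0],[0,0,0],[0,0,0],[0,0,0],[0,0,0]],"turn":[[0,0,0],[0,0,0],[0,0,0],[0,0,0],[0,0,0],[0,0,0],[0,0,0],[0,0,0]]}' 40
```

```text
clock: 3.65
tcp_pos: [0.5464, -0.0094, 0.0386]
tcp_rot: [179.6, -0.1, 89.9]
wrist_force: [-1.1, -0.6, -0.1]
width: 0.026
```

```bash
python3 - <<'E'
from h import *
st()
snap("scene","t2s.png",(200,150,320,250),6)
E
```

```text
{'clock': 3.65, 'q': [-10.611, 39.738, 14.539, 109.277, -17.417, 32.664, 15.309], 'tcp_pos': [0.546, -0.009, 0.039], 'tcp_rot': [179.561, -0.057, 89.919], 'wrist_force': [-1.059, -0.59, -0.142], 'width': 0.026}
```

View pics/t2s.png

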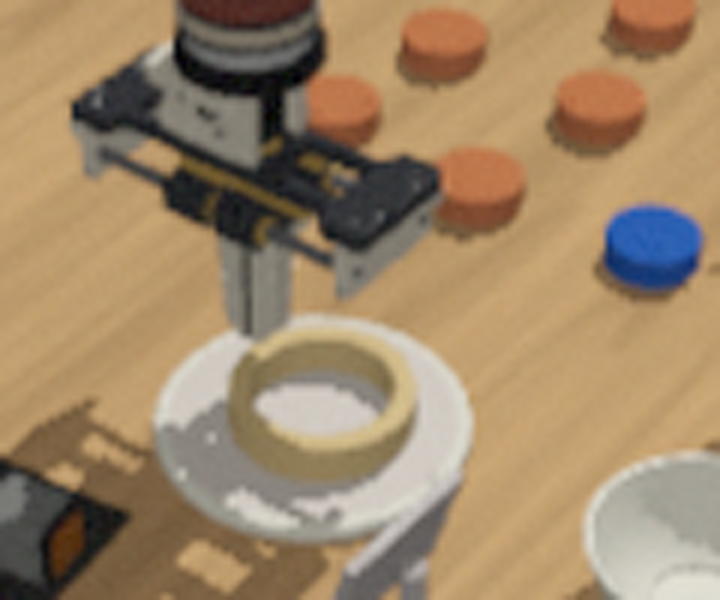

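```bash
python3 - <<'E'
from h import *
print(env.nose_length)
s=eyes.snapshot("scene")
for z in(0.01,.034,.05,.07,.09): print(z,(proj(s,[.546,-.009,z])-[200,150]+.5)*6)
E
```

```text
0.025
0.01 [[257.81590315 388.70161448]]
0.034 [[257.08367685 354.93249513]]
0.05 [[256.58607276 331.98378141]]
0.07 [[255.95312083 302.79303956]]
0.09 [[255.30766951 273.02584521]]
```

```bash
python3 - <<'E'
from h import *
s=eyes.snapshot("scene")
f=lambda p:((p[0]+.5)/6-.5+200,(p[1]+.5)/6-.5+150)
for z in (.013,.03,.045): print(z,at(s,*f((258,335)),z))
s=snap("top","t2.png",(190,120,350,260),5)
import json
print({k:(np.array(v).round(3).tolist()) for k,v in env.get_obs().items()})
snap("scene","t2f.png",None,1.5)
E
```

```text
0.013 [0.52063188 0.0231022  0.013     ]
0.03 [0.53348837 0.0076058  0.03      ]
0.045 [ 0.54483234 -0.00606749  0.045     ]
{'clock': 3.85, 'q': [-10.613, 39.749, 14.537, 109.286, -17.418, 32.666, 15.312], 'joint_vel': [0.022, -0.041, -0.124, -0.053, 0.03, 0.049, -0.012], 'joint_torque': [0.005, -41.504, 3.191, -9.711, -0.038, 0.015, -0.001], 'tcp_pos': [0.546, -0.009, 0.038], 'tcp_rot': [179.582, -0.058, 89.924], 'wrist_force': [0.834, -0.569, 0.529], 'moment': [-0.068, 0.047, 0.008], 'width': 0.006}
```

View pics/t2.png

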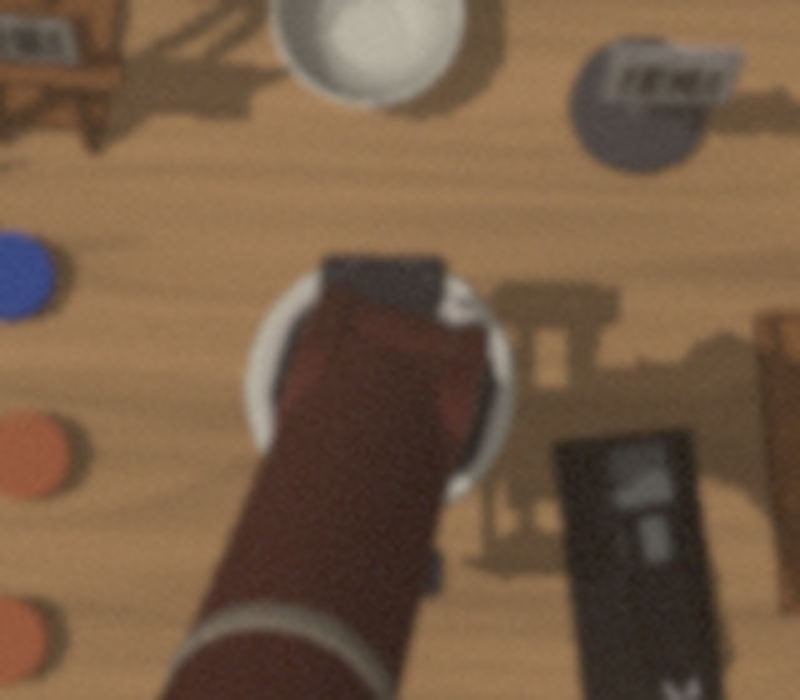

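View pics/t2f.png

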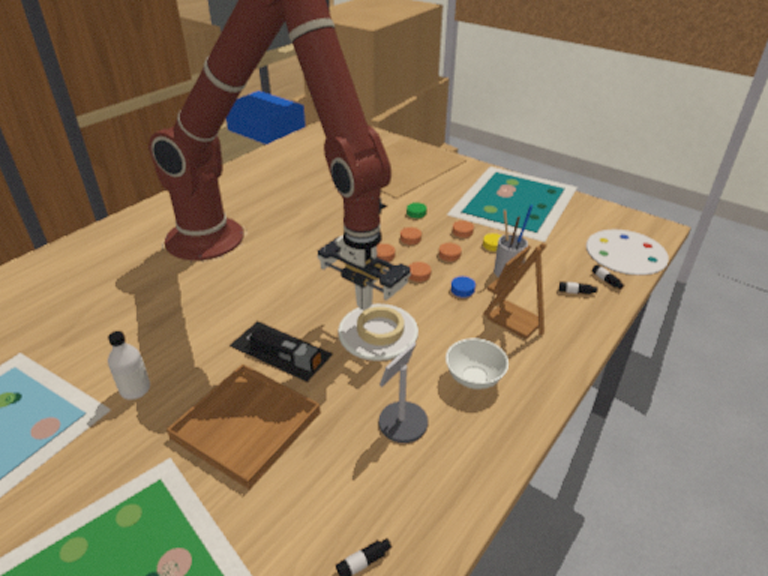

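```bash
python3 - <<'E'
from h import *
s=eyes.snapshot("scene")
print(proj(s,[[.171,.626,.181],[.171,.626,.206],[.171,.626,.23]])*1.5)
# jaw 90 => y radial outward dir (sin164.7,-cos164.7)
for d in(-.0465,.0465):print(proj(s,[[.171+.264*d,.626+.965*d,z] for z in(.181,.2,.22)])*1.5)
s2=cv2.imread("pics/scene0.png"); cv2.imwrite("pics/g0.png",cv2.resize(s2[20:130,340:460],None,fx=5,fy=5))
E
```

```text
[[398.78729181 114.87274491]
 [398.95430682 106.70957846]
 [399.1173969   98.73825011]]
[[386.39021435 118.49997488]
 [386.43571824 112.25108789]
 [386.48427873 105.58244952]]
[[410.866369   111.33855785]
 [411.0700336  105.20438638]
 [411.28730181  98.66048794]]
```

View pics/g0.png

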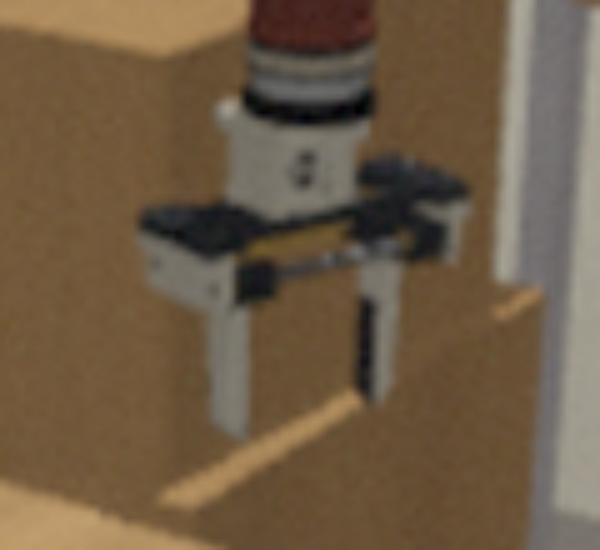

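```bash
python3 - <<'E'
from h import *
s=eyes.snapshot("top")
for z in(.181,.21,.25,.28,.3):print(z,proj(s,[.171,.626,z])*1.5)
a=np.array([.5,-.0094,.1]);
for z in (.1,.14):
  print((proj(s,[[.546+d,-.009,z] for d in(-.094,.094)])-[190,120]+.5)*5)
im=cv2.imread("pics/top0.png"); cv2.imwrite("pics/g1.png",cv2.resize(im[456:576,0:160],None,fx=5,fy=5))
E
```

```text
0.181 [[ 36.02985996 512.59145975]]
0.21 [[ 26.00009024 516.92123444]]
0.25 [[ 11.20733913 523.30715169]]
0.28 [[ -0.69134673 528.44372316]]
0.3 [[ -9.04315687 532.04913556]]
[[377.01232492 597.18105225]
 [381.39657079 276.78902095]]
[[377.37839034 597.23557295]
 [381.90933183 265.65233161]]
```

View pics/g1.png

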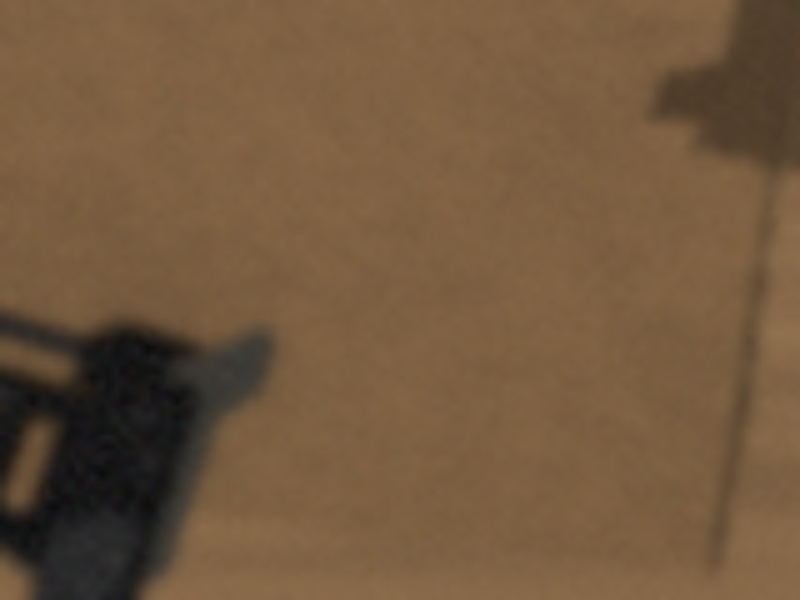

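```bash
python3 - <<'E'
from h import *
s=eyes.snapshot("top")
for z in(.181,.2,.22):print(z,proj(s,[[.171-.264*d,.626-.965*d,z] for d in(.0465,.064)])*1.5)
E
sed -n 1,3p /dev/null
```

```text
0.181 [[ 60.67382709 520.30034861]
 [ 69.97335724 523.20933822]]
0.2 [[ 54.60112612 523.2558857 ]
 [ 64.06552924 526.22008119]]
0.22 [[ 47.96528637 526.48549813]
 [ 57.60967091 529.51011097]]
```

The pictures from both cameras at two poses put the fingertips about 32 mm higher than the stated tool frame does, at about TCP z + 0.007. The jaws also closed on nothing. I'll reopen and go down in steps, watching force and picture.

```bash
python3 -m pendant '{"fingers":[0.5,0.5,0.5,0.5,0.5,0.5],"translation":[[0,0,0],[0,0,0],[0,0,0],[0,0,0.8],[0,0,0.8],[0,0,0]],"turn":[[0,0,0],[0,0,0],[0,0,0],[0,0,0],[0,0,0],[0,0,0]]}'
python3 - <<'E'
from h import *
s=snap("scene","t3s.png",(200,150,320,250),6)
E
```

```text
clock: 4.8
tcp_pos: [0.546, -0.0093, 0.0209]
tcp_rot: [179.6, -0.1, 89.9]
wrist_force: [-0.5, 0.0, 0.1]
width: 0.496
```

View pics/t3s.png

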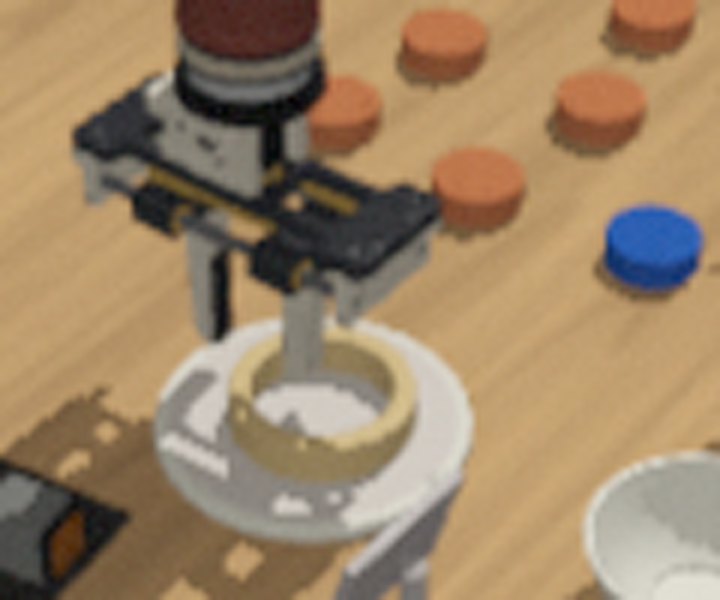

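```bash
python3 - <<'E'
from h import *
st()
s=snap("scene","t4s.png",(200,150,320,250),6)
st()
E
```

```text
{'clock': 4.85, 'q': [-10.055, 41.332, 13.7, 109.775, -18.036, 30.551, 15.844], 'tcp_pos': [0.546, -0.009, 0.021], 'tcp_rot': [179.596, -0.054, 89.926], 'wrist_force': [-0.402, 0.921, -0.03], 'width': 0.501}
{'clock': 4.9, 'q': [-10.06, 41.301, 13.712, 109.758, -18.034, 30.56, 15.84], 'tcp_pos': [0.547, -0.009, 0.022], 'tcp_rot': [179.557, -0.054, 89.922], 'wrist_force': [0.762, -0.828, 0.482], 'width': 0.5}
```

View pics/t4s.png

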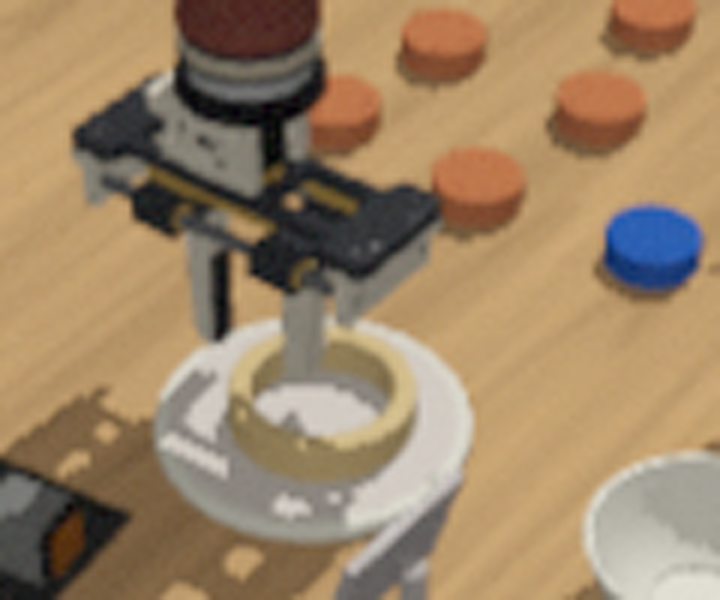

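```bash
python3 - <<'E'
from h import *
a=cv2.imread("pics/t2s.png");b=cv2.imread("pics/t4s.png")
cv2.imwrite("pics/d.png",np.hstack([a[0:420,50:460],b[0:420,50:460]])[:, :800])
s=eyes.snapshot("scene")
for z in(-.004,.01,.02,.03): print(z,((proj(s,[[.546-.023,-.009,z],[.546+.023,-.009,z]])-[200,150]+.5)*6).tolist())
E
```

```text
-0.004 [[225.57279645141176, 390.88349335302894], [291.46119632568855, 425.50668296405985]]
0.01 [[224.9415767712403, 371.5899079080067], [291.26092095479754, 406.11037668801737]]
0.02 [[224.48558606409517, 357.6522948284359], [291.1162144512903, 392.09581438976]]
0.03 [[224.0252601486327, 343.58217366218696], [290.9701080759302, 377.9456770425668]]
```

View pics/d.png

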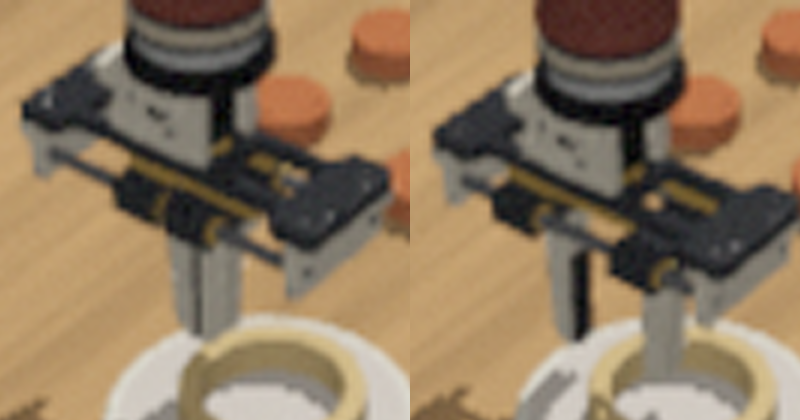

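Fingers straddle the wall well: the inner one is inside the ring at (303,375), the outer at (215,337). Tips are about z 0.03 with TCP at 0.0215, so I go down another 15 mm.

```bash
python3 -m pendant '{"fingers":[0.5,0.5,0.5],"translation":[[0,0,0.8],[0,0,0.7],[0,0,0]],"turn":[[0,0,0],[0,0,0],[0,0,0]]}'
python3 - <<'E'
from h import *
s=snap("scene","t5s.png",(200,150,320,250),6)
E
```

```text
clock: 5.32
tcp_pos: [0.547, -0.0094, 0.0059]
tcp_rot: [179.5, -0.1, 89.9]
wrist_force: [-0.3, 0.1, -0.0]
width: 0.496
```

View pics/t5s.png

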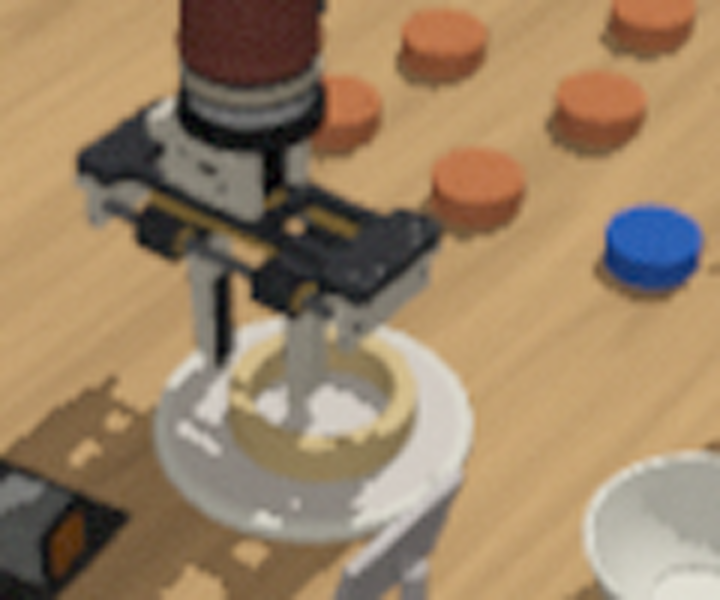

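```bash
python3 -m pendant '{"fingers":[0,0,0,0,0,0],"translation":[[0,0,0],[0,0,0],[0,0,0],[0,0,0],[0,0,0],[0,0,0]],"turn":[[0,0,0],[0,0,0],[0,0,0],[0,0,0],[0,0,0],[0,0,0]]}' 40
```

```text
clock: 6.12
tcp_pos: [0.5474, -0.0093, 0.0065]
tcp_rot: [179.4, -0.1, 89.9]
wrist_force: [0.5, 0.2, 0.6]
width: 0.117
```

```bash
python3 -m pendant '{"fingers":[0,0,0,0],"translation":[[0,0,-1.5],[0,0,-2.5],[0,0,-3],[0,0,-1]],"turn":[[0,0,0],[0,0,0],[0,0,0],[0,0,0]]}' 40
python3 - <<'E'
from h import *
s=snap("scene","t6s.png",(200,130,320,250),5)
p=np.array([.5476,-.3484]); r=np.hypot(*p); az=np.arctan2(p[1],p[0]); g=p*(r-.044)/r
print(g, np.degrees(az)+90)
plan([*g,.085],[180,0,np.degrees(az)+90])
E
```

```text
clock: 6.62
tcp_pos: [0.5461, -0.0095, 0.0903]
tcp_rot: [179.5, -0.1, 89.9]
wrist_force: [-0.1, 0.1, -0.4]
width: 0.115
[ 0.51047666 -0.32478099] 57.53422421315438
dist 0.317 ang 32.4
[[-5.3, -0.6, 0.1], [-5.3, 0.2, 0.1], [-5.2, 0.9, 0.1], [-5.0, 1.6, 0.1], [-4.8, 2.3, 0.1], [-4.8, 2.3, 0.1]]
[[0.002, -0.001, 0.141], [0.002, -0.001, 0.141], [0.002, -0.001, 0.141], [0.002, -0.001, 0.141], [0.0, -0.0, 0.0], [0.0, -0.0, 0.0]]
```

View pics/t6s.png

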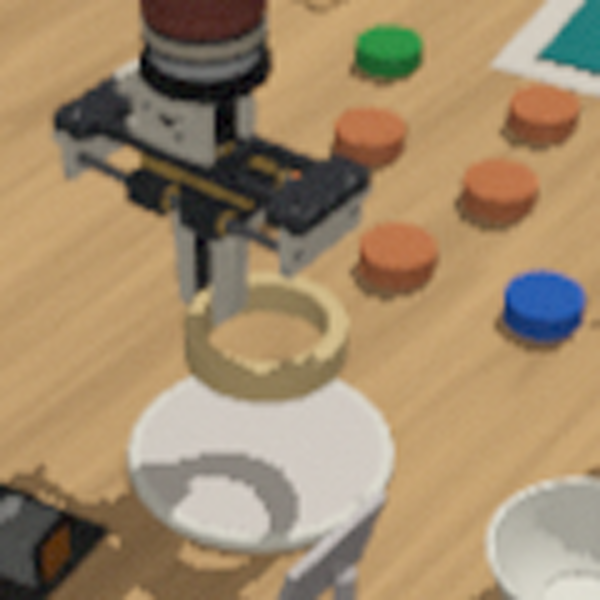

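```bash
python3 -m pendant '{"fingers":[0,0,0,0,0,0,0,0],"translation":[[-3.5,-0.4,0],[-4,0,0],[-4,0.5,0.1],[-4,1.2,0.1],[-4,1.9,0.1],[-4,1.9,0.1],[-3.8,1.8,0],[-2,1,0]],"turn":[[0,0,0.141],[0,0,0.141],[0,0,0.141],[0,0,0.141],[0,0,0],[0,0,0],[0,0,0],[0,0,0]]}' 40
python3 - <<'E'
from h import *
plan([.5105,-.3248,.04],[180,0,57.5])
E
```

```text
clock: 7.68
tcp_pos: [0.5004, -0.3195, 0.0792]
tcp_rot: [-179.8, -0.4, 57.0]
wrist_force: [0.6, -0.1, -1.3]
width: 0.121
dist 0.041 ang 0.6
[[0.1, 1.2, 3.9]]
[[-0.004, -0.007, -0.008]]
```

```bash
python3 -m pendant '{"fingers":[0,0,0,0],"translation":[[0.1,1.2,2],[0,0.1,2],[0,0,1],[0,0,0]],"turn":[[0,-0.007,-0.008],[0,0,0],[0,0,0],[0,0,0]]}' 40
python3 - <<'E'
from h import *
plan([.5105,-.3248,.002],[180,0,57.5])
s=snap("scene","t7s.png",(100,200,260,330),5)
E
```

```text
clock: 8.18
tcp_pos: [0.5088, -0.3283, 0.0252]
tcp_rot: [-179.6, 0.1, 57.2]
wrist_force: [0.3, -0.0, -0.4]
width: 0.122
dist 0.023 ang 0.6
[[0.4, -0.0, 2.3]]
[[-0.008, 0.002, -0.006]]
```

View pics/t7s.png

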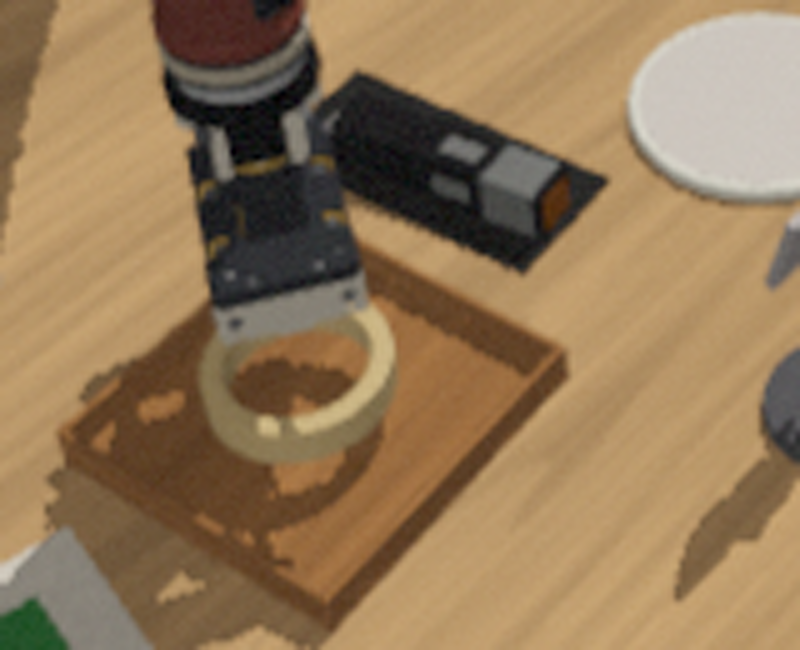

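```bash
python3 -m pendant '{"fingers":[0,0,0],"translation":[[0.3,0,1],[0,0,0.9],[0,0,0.3]],"turn":[[0,0,0],[0,0,0],[0,0,0]]}' 40
python3 -m pendant '{"fingers":[0.35,0.35,0.35],"translation":[[0,0,0],[0,0,0],[0,0,0]],"turn":[[0,0,0],[0,0,0],[0,0,0]]}' 40
python3 - <<'E'
from h import *
s=snap("scene","t8s.png",(100,200,260,330),5)
E
```

```text
clock: 8.6
tcp_pos: [0.5118, -0.3258, 0.0038]
tcp_rot: [-179.8, 0.1, 57.2]
wrist_force: [0.2, -0.4, 0.0]
width: 0.122
clock: 8.98
tcp_pos: [0.5123, -0.3264, 0.0044]
tcp_rot: [-179.9, 0.1, 57.2]
wrist_force: [-0.1, 0.1, -0.2]
width: 0.34
```

View pics/t8s.png

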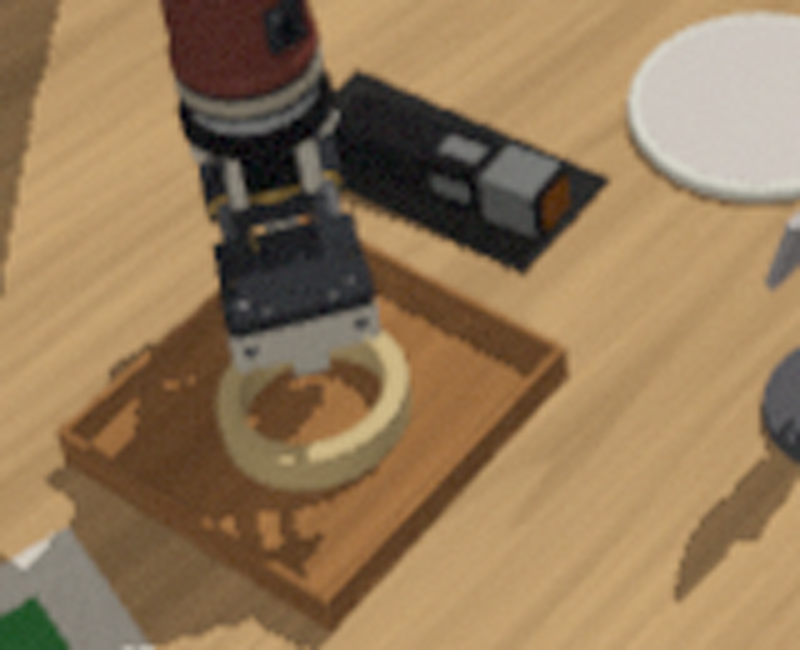

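```bash
python3 -m pendant '{"fingers":[0.35,0.35,0.4],"translation":[[0,0,-2.5],[0,0,-4],[0,0,-4]],"turn":[[0,0,0],[0,0,0],[0,0,0]]}' 40
python3 - <<'E'
from h import *
plan([.536,.213,.10],[180,0,90],n=12)
E
```

```text
clock: 9.4
tcp_pos: [0.5108, -0.325, 0.1091]
tcp_rot: [-179.5, 0.1, 57.2]
wrist_force: [0.2, -0.9, 0.0]
width: 0.387
dist 0.539 ang 32.8
[[3.9, -2.3, 0.1], [4.2, -1.7, 0.1], [4.4, -1.1, 0.1], [4.5, -0.4, 0.1], [4.5, 0.2, 0.1], [4.5, 0.2, 0.1], [4.5, 0.2, 0.1], [4.5, 0.2, 0.1], [4.5, 0.2, 0.1], [4.5, 0.2, 0.1], [4.5, 0.2, 0.1], [4.5, 0.2, 0.1]]
[[-0.002, -0.0, -0.143], [-0.002, -0.0, -0.143], [-0.002, -0.0, -0.143], [-0.002, -0.0, -0.143], [-0.0, -0.0, -0.0], [-0.0, -0.0, -0.0], [-0.0, -0.0, -0.0], [-0.0, -0.0, -0.0], [-0.0, -0.0, -0.0], [-0.0, -0.0, -0.0], [-0.0, -0.0, -0.0], [-0.0, -0.0, -0.0]]
```

```bash
python3 -m pendant '{"fingers":[0.8,0.8,0.8,0.8,0.8,0.8,0.8,0.8,0.8,0.8,0.8,0.8,0.8],"translation":[[3.9,-2.3,0.1],[4.2,-1.7,0.1],[4.4,-1.1,0.1],[4.5,-0.4,0.1],[4.5,0.2,0.1],[4.5,0.2,0.1],[4.5,0.2,0.1],[4.5,0.2,0.1],[4.5,0.2,0.1],[4.5,0.2,0.1],[4.5,0.2,0.1],[4,0.2,0.1],[0,0,0]],"turn":[[0,0,-0.143],[0,0,-0.143],[0,0,-0.143],[0,0,-0.143],[0,0,0],[0,0,0],[0,0,0],[0,0,0],[0,0,0],[0,0,0],[0,0,0],[0,0,0],[0,0,0]]}' 30
python3 - <<'E'
from h import *
plan([.536,.213,.05],[180,0,90])
s=snap("top","u1.png",(190,120,430,290),3)
E
```

```text
clock: 11.02
tcp_pos: [0.5348, 0.2239, 0.1031]
tcp_rot: [179.4, 0.2, 90.8]
wrist_force: [0.7, -0.5, -0.7]
width: 0.799
dist 0.054 ang 1.1
[[-1.1, 0.0, 5.3]]
[[0.011, 0.003, 0.015]]
```

View pics/u1.png

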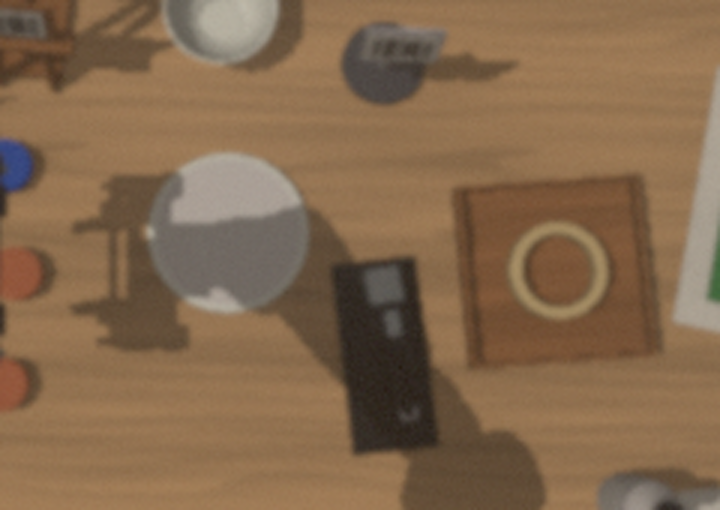

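The tape lies flat and central in the tray at (559,271). Plate and scanner have not moved. Next, the first cake.

```bash
python3 -m pendant '{"fingers":[0.8,0.8,0.8],"translation":[[-1.1,0.1,3],[0,0,2.3],[0,0,0]],"turn":[[0.01,0,0.015],[0,0,0],[0,0,0]]}' 30
python3 - <<'E'
from h import *
plan([.536,.213,-.003],[180,0,90])
s=snap("scene","u2.png",(230,100,350,220),5)
E
```

```text
clock: 11.45
tcp_pos: [0.5383, 0.2034, 0.0508]
tcp_rot: [179.8, 0.5, 89.4]
wrist_force: [-0.3, 0.2, 0.2]
width: 0.8
dist 0.055 ang 0.8
[[1.0, -0.3, 5.4]]
[[0.004, 0.008, -0.011]]
```

View pics/u2.png

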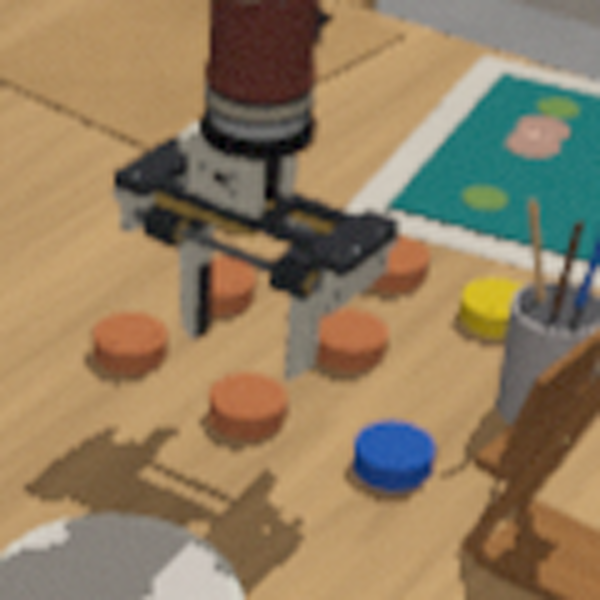

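```bash
python3 -m pendant '{"fingers":[0.8,0.8,0.8,0.8],"translation":[[1,-0.3,1.5],[0,0,1.5],[0,0,0.5],[0,0,0]],"turn":[[0,0,-0.011],[0,0,0],[0,0,0],[0,0,0]]}' 30
python3 - <<'E'
from h import *
plan([.536,.213,-.003],[180,0,90])
s=snap("scene","u3.png",(230,100,350,220),5)
E
```

```text
clock: 12.0
tcp_pos: [0.5378, 0.2135, 0.0164]
tcp_rot: [179.5, 0.4, 90.0]
wrist_force: [-0.4, -0.2, 0.2]
width: 0.804
dist 0.019 ang 0.7
[[-0.0, -0.2, 1.9]]
[[0.009, 0.007, -0.0]]
```

View pics/u3.png

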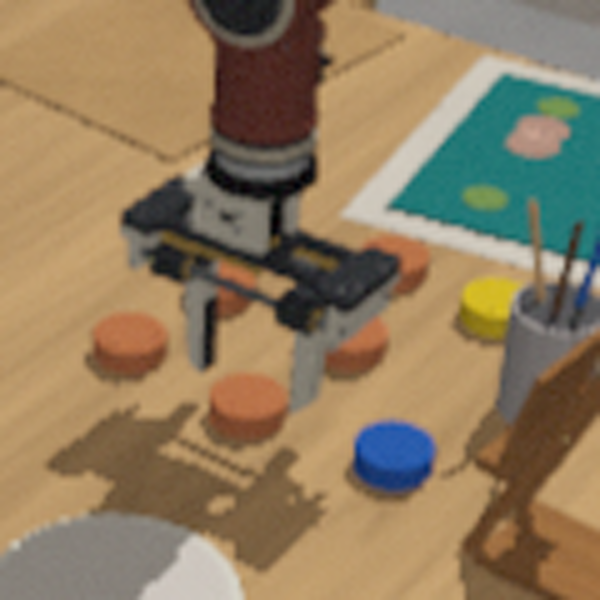

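```bash
python3 -m pendant '{"fingers":[0.8,0.8,0.8,0,0,0,0],"translation":[[0,-0.2,1],[0,0,0.9],[0,0,0],[0,0,0],[0,0,0],[0,0,0],[0,0,0]],"turn":[[0,0,0],[0,0,0],[0,0,0],[0,0,0],[0,0,0],[0,0,0],[0,0,0]]}' 30
python3 - <<'E'
from h import *
st()
s=snap("scene","u4.png",(230,100,350,220),5)
E
```

```text
clock: 12.92
tcp_pos: [0.5369, 0.2133, -0.0029]
tcp_rot: [179.3, 0.4, 90.0]
wrist_force: [-0.3, 0.3, -0.2]
width: 0.609
{'clock': 12.925, 'q': [-33.469, 45.49, 14.986, 105.327, -19.653, 31.2, -5.986], 'tcp_pos': [0.537, 0.213, -0.003], 'tcp_rot': [179.337, 0.363, 89.951], 'wrist_force': [-0.316, 0.321, -0.221], 'width': 0.609}
```

View pics/u4.png

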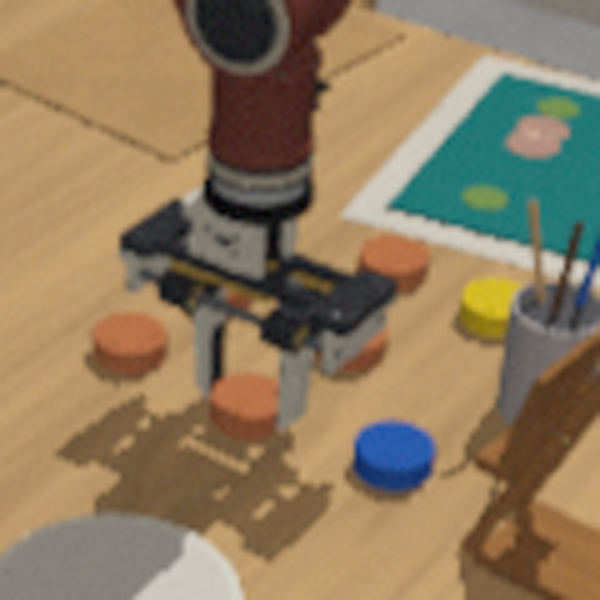

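```bash
python3 -m pendant '{"fingers":[0,0,0,0,0,0,0,0,0,0],"translation":[[0,0,-2],[0,0,-3],[-3,0.6,-1],[-5,1,0],[-5,1,0],[-5,1,0],[-3.5,0.8,0],[-1,0.2,0],[0,0,0],[0,0,0]],"turn":[[0,0,0],[0.008,0.006,0],[0,0,0],[0,0,0],[0,0,0],[0,0,0],[0,0,0],[0,0,0],[0,0,0],[0,0,0]]}' 30
python3 - <<'E'
from h import *
plan([.5845,-.0118,.03],[180,0,90])
E
```

```text
clock: 14.22
tcp_pos: [0.5838, -0.0119, 0.0588]
tcp_rot: [179.8, -0.2, 90.4]
wrist_force: [0.4, 0.0, -0.4]
width: 0.605
dist 0.029 ang 0.5
[[0.0, 0.1, 2.9]]
[[0.004, -0.003, 0.008]]
```

```bash
python3 -m pendant '{"fingers":[0,0,0,0],"translation":[[0,0.1,2],[0,0,2],[0,0,0.9],[0,0,0]],"turn":[[0,0,0.008],[0,0,0],[0,0,0],[0,0,0]]}' 30
python3 - <<'E'
from h import *
plan([.5845,-.0118,.007],[180,0,90])
s=snap("scene","u5.png",(200,150,320,260),5)
E
```

```text
clock: 14.72
tcp_pos: [0.5849, -0.0018, 0.0088]
tcp_rot: [179.8, -0.5, 90.7]
wrist_force: [0.4, -0.6, -0.3]
width: 0.609
dist 0.01 ang 0.9
[[-1.0, -0.1, 0.2]]
[[0.004, -0.009, 0.012]]
```

View pics/u5.png

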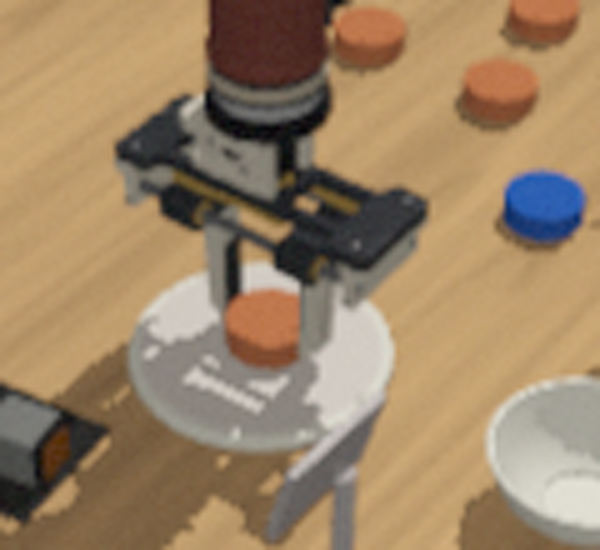

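```bash
python3 -m pendant '{"fingers":[0,0,0,0],"translation":[[-0.5,0,0],[-0.5,0,0],[0,0,0],[0,0,0]],"turn":[[0,-0.009,0.012],[0,0,0],[0,0,0],[0,0,0]]}' 30
python3 - <<'E'
from h import *
plan([.5845,-.0118,.007],[180,0,90])
E
```

```text
clock: 15.28
tcp_pos: [0.5867, -0.0128, 0.0112]
tcp_rot: [179.5, 0.1, 89.9]
wrist_force: [-0.4, 0.3, 0.3]
width: 0.606
dist 0.005 ang 0.5
[[0.1, -0.2, 0.4]]
[[0.008, 0.001, -0.001]]
```

```bash
python3 -m pendant '{"fingers":[0,0,0],"translation":[[0.1,-0.2,0.2],[0,0,0.2],[0,0,0]],"turn":[[0.008,0,0],[0,0,0],[0,0,0]]}' 30
python3 - <<'E'
from h import *
plan([.5845,-.0118,.007],[180,0,90])
s=snap("scene","u6.png",(200,150,320,260),5)
E
```

```text
clock: 15.65
tcp_pos: [0.5847, -0.0117, 0.0071]
tcp_rot: [180.0, 0.1, 89.9]
wrist_force: [0.0, -0.5, 0.4]
width: 0.609
dist 0.0 ang 0.1
[[-0.0, -0.0, 0.0]]
[[0.0, 0.0, -0.0]]
```

View pics/u6.png

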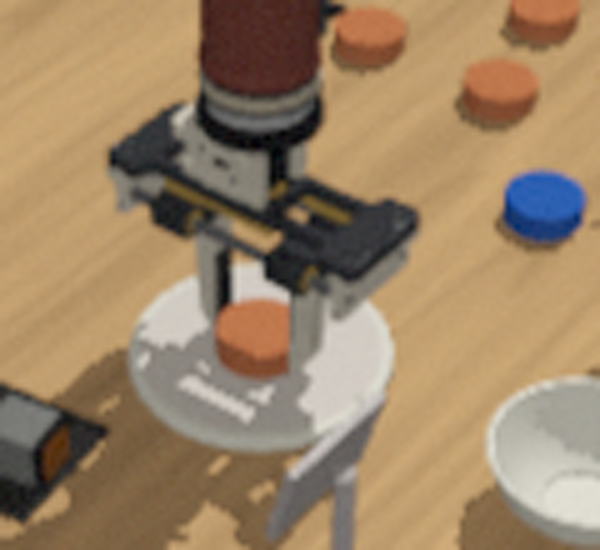

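```bash
python3 -m pendant '{"fingers":[0.8,0.8,0.8,0.8,0.8,0.8,0.8,0.8,0.8,0.8,0.8,0.8,0.8,0.8],"translation":[[0,0,0],[0,0,0],[0,0,-2.5],[0,0,-2.5],[3,-2,-0.5],[4,-2.8,0],[4,-2.8,0],[4,-2.8,0],[4,-2.8,0],[3,-2,0],[1.2,-0.8,0],[0.4,-0.3,0],[0,0,0],[0,0,0]],"turn":[[0,0,0],[0,0,0],[0,0,0],[0,0,0],[0,0,0],[0,0,0],[0,0,0],[0,0,0],[0,0,0],[0,0,0],[0,0,0],[0,0,0],[0,0,0],[0,0,0]]}' 30
python3 - <<'E'
from h import *
plan([.4215,.224,.02],[180,0,90])
s=snap("top","u7.png",(100,130,310,270),3.8)
E
```

```text
clock: 17.45
tcp_pos: [0.4233, 0.228, 0.0642]
tcp_rot: [179.5, 0.1, 89.5]
wrist_force: [0.2, -1.0, -0.8]
width: 0.801
dist 0.044 ang 0.7
[[-0.4, -0.2, 4.4]]
[[0.009, 0.002, -0.009]]
```

View pics/u7.png

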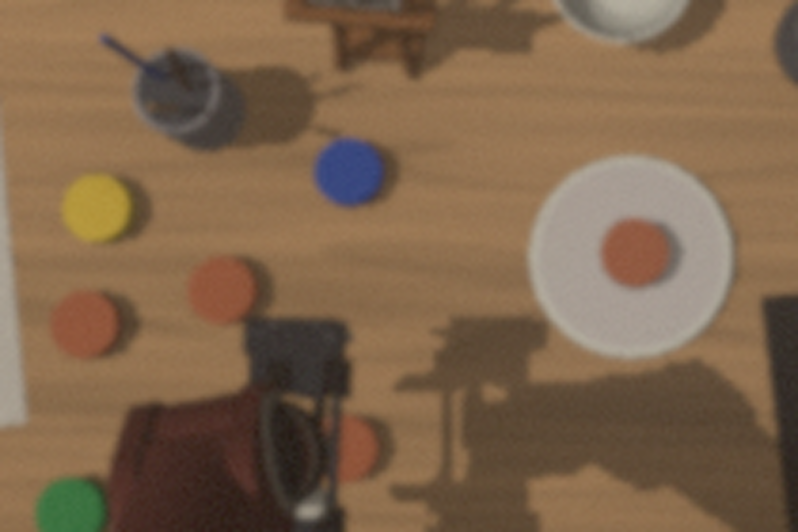

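```bash
python3 - <<'E'
from h import *
s=eyes.snapshot("top")
f=lambda p:((p[0]+.5)/3.8-.5+100,(p[1]+.5)/3.8-.5+130)
print("cake",at(s,*f((636,252)),.03),"plate",at(s,*f((630.5,255.5)),.01))
im=s["img"];b,g,r=[im[...,i].astype(int) for i in range(3)]
m=((r-g>50)&(g<110)&(r>120)).astype(np.uint8);m[:,:105]=0;m[:,300:]=0
n,l,stt,c=cv2.connectedComponentsWithStats(m)
for i in range(1,n):
    if stt[i,4]>60: print(stt[i],at(s,*c[i],0.02 if c[i][0]<230 else .03).round(4))
g=cv2.GaussianBlur(im,(3,3),0).astype(int); w=((g.min(2)>130)).astype(np.uint8); w[:,:225]=0;w[:,305:]=0;w[:160]=0;w[230:]=0
cn=max(cv2.findContours(w,cv2.RETR_EXTERNAL,cv2.CHAIN_APPROX_NONE)[0],key=cv2.contourArea); e=cv2.fitEllipse(cn); print(e,at(s,*e[0],.01))
E
```

```text
cake [ 0.58496558 -0.0140518   0.03      ] plate [ 0.58411349 -0.00969755  0.01      ]
[260 189  15  15 178] [ 0.5844 -0.013   0.03  ]
[150 198  16  17 209] [0.5495 0.3289 0.02  ]
[114 207  16  17 210] [0.5196 0.4415 0.02  ]
[190 240   9  17 102] [0.4208 0.2121 0.02  ]
((265.4060974121094, 197.15194702148438), (51.387760162353516, 51.51255798339844), 98.0376968383789) [ 0.58320625 -0.00924696  0.01      ]
```

```bash
python3 -m pendant '{"fingers":[0.8,0.8,0.8,0.8,0.8],"translation":[[-0.3,-0.2,2],[0,0,1.5],[0,0,1],[0,0,0],[0,0,0]],"turn":[[0.008,0,-0.008],[0,0,0],[0,0,0],[0,0,0],[0,0,0]]}' 30
python3 - <<'E'
from h import *
plan([.4215,.224,-.003],[180,0,90])
s=snap("scene","v1.png",(200,100,320,220),5)
E
```

```text
clock: 18.18
tcp_pos: [0.4242, 0.2227, 0.0186]
tcp_rot: [179.8, 0.1, 89.6]
wrist_force: [0.4, -0.1, -0.2]
width: 0.803
dist 0.022 ang 0.4
[[0.1, -0.3, 2.2]]
[[0.004, 0.002, -0.006]]
```

View pics/v1.png

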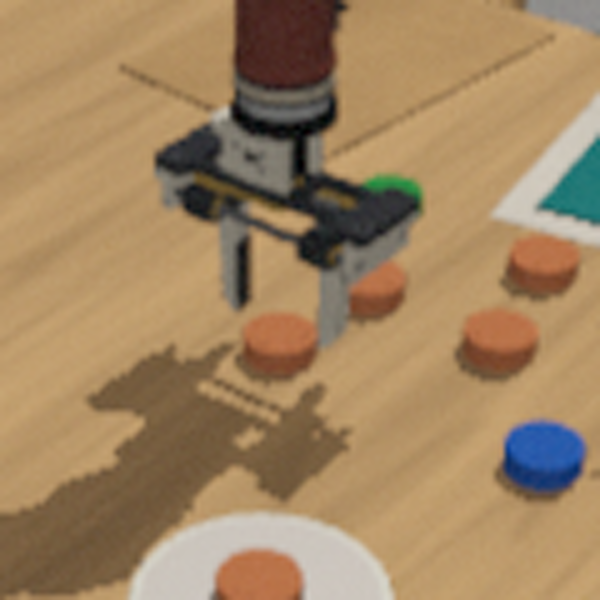

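```bash
python3 -m pendant '{"fingers":[0.8,0.8,0.8,0.8,0,0,0,0],"translation":[[0.1,-0.2,1],[0,0,0.9],[0,0,0.2],[0,0,0],[0,0,0],[0,0,0],[0,0,0],[0,0,0]],"turn":[[0,0,0],[0,0,0],[0,0,0],[0,0,0],[0,0,0],[0,0,0],[0,0,0],[0,0,0]]}' 30
python3 - <<'E'
from h import *
plan([.5845,-.011,.07],[180,0,90])
E
```

```text
clock: 19.23
tcp_pos: [0.4224, 0.2243, -0.0031]
tcp_rot: [179.7, 0.0, 89.7]
wrist_force: [-0.5, 0.1, -0.1]
width: 0.605
dist 0.295 ang 0.4
[[-3.9, 2.7, -1.2], [-3.9, 2.7, -1.2], [-3.9, 2.7, -1.2], [-3.9, 2.7, -1.2], [-3.9, 2.7, -1.2], [-3.9, 2.7, -1.2]]
[[0.005, 0.001, -0.006], [0.0, 0.0, -0.0], [0.0, 0.0, -0.0], [0.0, 0.0, -0.0], [0.0, 0.0, -0.0], [0.0, 0.0, -0.0]]
```

```bash
python3 -m pendant '{"fingers":[0,0,0,0,0,0,0,0,0,0,0,0,0],"translation":[[0,0,-2],[0,0,-3],[-2.5,1.6,-2],[-4,2.8,0],[-4,2.8,0],[-4,2.8,0],[-4,2.8,0],[-3,2,0],[-1.3,0.8,0],[-0.5,0.4,0],[0,0,0],[0,0,0],[0,0,0]],"turn":[[0,0,0],[0.005,0,-0.006],[0,0,0],[0,0,0],[0,0,0],[0,0,0],[0,0,0],[0,0,0],[0,0,0],[0,0,0],[0,0,0],[0,0,0],[0,0,0]]}' 30
python3 - <<'E'
from h import *
plan([.5845,-.011,.04],[180,0,90])
E
```

```text
clock: 20.85
tcp_pos: [0.584, -0.0073, 0.0677]
tcp_rot: [-179.7, -0.2, 90.7]
wrist_force: [-0.6, 0.7, -0.7]
width: 0.606
dist 0.028 ang 0.8
[[-0.4, 0.1, 2.8]]
[[-0.006, -0.004, 0.013]]
```

```bash
python3 -m pendant '{"fingers":[0,0,0,0,0],"translation":[[-0.4,0,1.5],[0,0,1],[0,0,0.8],[0,0,0],[0,0,0]],"turn":[[-0.005,-0.004,0.012],[0,0,0],[0,0,0],[0,0,0],[0,0,0]]}' 30
python3 - <<'E'
from h import *
plan([.5845,-.0115,.027],[180,0,90])
E
```

```text
clock: 21.48
tcp_pos: [0.584, -0.008, 0.0341]
tcp_rot: [180.0, -0.1, 90.3]
wrist_force: [0.1, -0.9, -0.4]
width: 0.606
dist 0.008 ang 0.3
[[-0.4, 0.0, 0.7]]
[[0.0, -0.001, 0.005]]
```

```bash
python3 -m pendant '{"fingers":[0,0,0,0],"translation":[[-0.4,0,0],[0,0,0.4],[0,0,0.2],[0,0,0]],"turn":[[0,0,0],[0,0,0],[0,0,0],[0,0,0]]}' 30
python3 - <<'E'
from h import *
plan([.5845,-.0115,.027],[180,0,90])
s=snap("scene","v2.png",(200,150,320,260),5)
E
```

```text
clock: 21.98
tcp_pos: [0.5847, -0.0126, 0.0285]
tcp_rot: [179.9, -0.1, 90.3]
wrist_force: [0.1, 0.8, -1.1]
width: 0.602
dist 0.002 ang 0.3
[[0.1, -0.0, 0.2]]
[[0.002, -0.001, 0.005]]
```

View pics/v2.png

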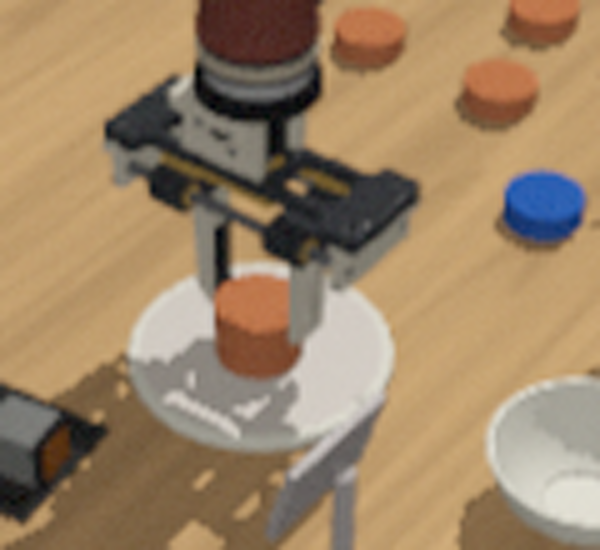

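```bash
python3 -m pendant '{"fingers":[0,0.8,0.8,0.8,0.8,0.8,0.8,0.8,0.8,0.8,0.8,0.8,0.8,0.8,0.8,0.8],"translation":[[0.1,0,0.15],[0,0,0],[0,0,0],[0,0,-2.5],[0,0,-2.5],[3,-1.4,-0.5],[4.5,-2,0],[4.5,-2.1,0],[4.5,-2.1,0],[4.5,-2.1,0],[4.5,-2.1,0],[4,-1.8,0],[2.5,-1.1,0],[1.2,-0.6,0],[0.5,-0.2,0],[0,0,0]],"turn":[[0,0,0],[0,0,0],[0,0,0],[0,0,0],[0,0,0],[0,0,0],[0,0,0],[0,0,0],[0,0,0],[0,0,0],[0,0,0],[0,0,0],[0,0,0],[0,0,0],[0,0,0],[0,0,0]]}' 30
python3 - <<'E'
from h import *
plan([.429,.3295,.02],[180,0,90])
E
```

```text
clock: 24.02
tcp_pos: [0.4284, 0.3337, 0.0854]
tcp_rot: [179.3, -0.1, 90.0]
wrist_force: [-0.0, 0.3, 0.7]
width: 0.8
dist 0.066 ang 0.7
[[-0.2, -0.0, 3.3], [-0.2, 0.0, 3.3]]
[[0.011, -0.002, 0.001], [0.0, -0.0, 0.0]]
```

```bash
python3 -m pendant '{"fingers":[0.8,0.8,0.8,0.8,0.8],"translation":[[-0.3,0,3],[0,0,2.2],[0,0,1],[0,0,0],[0,0,0]],"turn":[[0.01,0,0],[0,0,0],[0,0,0],[0,0,0],[0,0,0]]}' 30
python3 - <<'E'
from h import *
plan([.429,.3295,-.003],[180,0,90])
s=snap("scene","v3.png",(200,90,320,210),5)
E
```

```text
clock: 24.65
tcp_pos: [0.4344, 0.3252, 0.0238]
tcp_rot: [179.6, -0.1, 89.4]
wrist_force: [-0.3, 0.6, -0.5]
width: 0.796
dist 0.028 ang 0.7
[[0.4, -0.6, 2.7]]
[[0.007, -0.001, -0.01]]
```

View pics/v3.png

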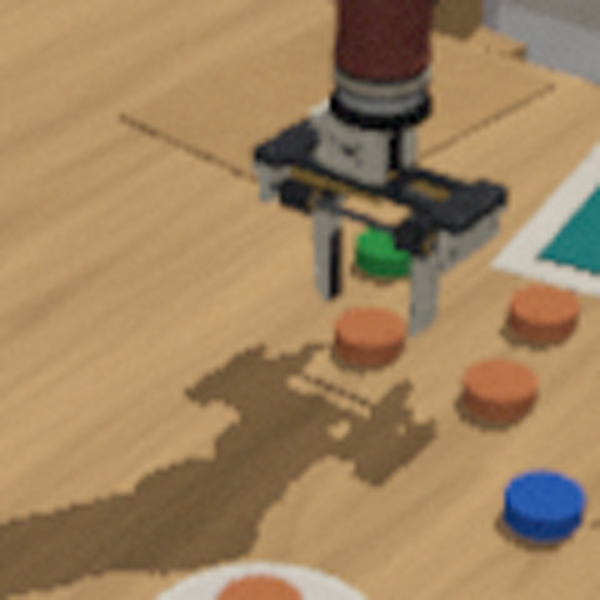

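Aligned. The tip midpoint is (375,313) over the cake at (370,330), with a small correction left to make.

```bash
python3 -m pendant '{"fingers":[0.8,0.8,0.8,0.8,0.8,0,0,0,0],"translation":[[0.4,-0.5,0.6],[0,0,1],[0,0,0.9],[0,0,0.2],[0,0,0],[0,0,0],[0,0,0],[0,0,0],[0,0,0]],"turn":[[0.006,0,-0.01],[0,0,0],[0,0,0],[0,0,0],[0,0,0],[0,0,0],[0,0,0],[0,0,0],[0,0,0]]}' 30
python3 - <<'E'
from h import *
plan([.5845,-.011,.09],[180,0,90])
E
```

```text
clock: 25.82
tcp_pos: [0.4294, 0.3305, -0.004]
tcp_rot: [179.9, -0.2, 90.1]
wrist_force: [-0.4, 0.2, -1.2]
width: 0.607
dist 0.387 ang 0.2
[[-4.3, 1.9, -1.2], [-4.3, 1.9, -1.2], [-4.3, 1.9, -1.2], [-4.3, 1.9, -1.2], [-4.3, 1.9, -1.2], [-4.3, 1.9, -1.2], [-4.3, 1.9, -1.2], [-4.3, 1.9, -1.2]]
[[0.002, -0.003, 0.002], [0.0, -0.0, 0.0], [0.0, -0.0, 0.0], [0.0, -0.0, 0.0], [0.0, -0.0, 0.0], [0.0, -0.0, 0.0], [0.0, -0.0, 0.0], [0.0, -0.0, 0.0]]
```

```bash
python3 -m pendant '{"fingers":[0,0,0,0,0,0,0,0,0,0,0,0,0,0,0],"translation":[[0,0,-2],[0,0,-3.5],[-2.5,1.1,-3],[-4.5,2.1,-0.5],[-4.5,2.1,0],[-4.5,2.1,0],[-4.5,2,0],[-4.5,2,0],[-4,1.8,0],[-2.5,1.1,0],[-1.5,0.6,0],[-0.8,0.3,0],[-0.3,0.2,0],[0,0,0],[0,0,0]],"turn":[[0,0,0],[0,0,0],[0,0,0],[0,0,0],[0,0,0],[0,0,0],[0,0,0],[0,0,0],[0,0,0],[0,0,0],[0,0,0],[0,0,0],[0,0,0],[0,0,0],[0,0,0]]}' 30
python3 - <<'E'
from h import *
plan([.5845,-.011,.06],[180,0,90])
E
```

```text
clock: 27.7
tcp_pos: [0.5882, -0.0145, 0.0872]
tcp_rot: [179.9, -0.4, 90.7]
wrist_force: [0.4, 0.7, -1.2]
width: 0.606
dist 0.028 ang 0.8
[[0.3, -0.4, 2.7]]
[[0.001, -0.006, 0.012]]
```

```bash
python3 -m pendant '{"fingers":[0,0,0,0,0],"translation":[[0.3,-0.4,1],[0,0,1],[0,0,1],[0,0,0],[0,0,0]],"turn":[[0,-0.006,0.012],[0,0,0],[0,0,0],[0,0,0],[0,0,0]]}' 30
python3 - <<'E'
from h import *
plan([.5845,-.0115,.0465],[180,0,90])
E
```

```text
clock: 28.32
tcp_pos: [0.5829, -0.0091, 0.0542]
tcp_rot: [-179.9, -0.0, 90.1]
wrist_force: [-0.4, 0.0, -0.1]
width: 0.605
dist 0.008 ang 0.2
[[-0.2, 0.2, 0.8]]
[[-0.0, -0.0, 0.0]]
```

```bash
python3 -m pendant '{"fingers":[0,0,0,0],"translation":[[-0.2,0.1,0.3],[0,0,0.4],[0,0,0],[0,0,0]],"turn":[[0,0,0],[0,0,0],[0,0,0],[0,0,0]]}' 30
python3 - <<'E'
from h import *
plan([.5845,-.0115,.0465],[180,0,90])
s=snap("scene","v4.png",(200,140,320,250),5)
E
```

```text
clock: 28.82
tcp_pos: [0.5847, -0.0119, 0.0474]
tcp_rot: [180.0, -0.0, 90.1]
wrist_force: [-0.7, -0.1, -0.3]
width: 0.609
dist 0.001 ang 0.1
[[0.0, -0.0, 0.1]]
[[0.0, -0.0, 0.0]]
```

View pics/v4.png

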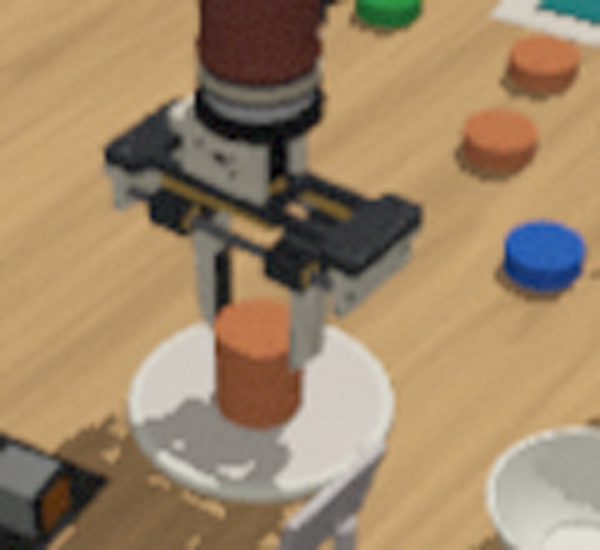

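```bash
python3 -m pendant '{"fingers":[0,0.8,0.8,0.8,0.8,0.8,0.8,0.8,0.8,0.8,0.8,0.8,0.8,0.8,0.8],"translation":[[0,0,0.1],[0,0,0],[0,0,0],[0,0,-2.5],[0,0,-2.5],[3,-0.3,0],[5,-0.5,0],[5,-0.5,0],[5,-0.5,0],[5,-0.5,0],[5,-0.5,0],[3,-0.3,0],[1.9,-0.2,0],[0.8,-0.1,0],[0,0,0]],"turn":[[0,0,0],[0,0,0],[0,0,0],[0,0,0],[0,0,0],[0,0,0],[0,0,0],[0,0,0],[0,0,0],[0,0,0],[0,0,0],[0,0,0],[0,0,0],[0,0,0],[0,0,0]]}' 30
python3 - <<'E'
from h import *
plan([.549,.329,.02],[180,0,90])
E
```

```text
clock: 30.75
tcp_pos: [0.5531, 0.3326, 0.0995]
tcp_rot: [179.6, 0.1, 89.7]
wrist_force: [0.3, -0.7, 0.0]
width: 0.802
dist 0.08 ang 0.5
[[-0.2, -0.2, 4.0], [-0.2, -0.2, 4.0]]
[[0.007, 0.001, -0.005], [0.0, 0.0, -0.0]]
```

```bash
python3 -m pendant '{"fingers":[0.8,0.8,0.8,0.8,0.8],"translation":[[-0.2,-0.2,3],[-0.1,-0.1,3],[0,0,1.5],[0,0,0],[0,0,0]],"turn":[[0.007,0,-0.005],[0,0,0],[0,0,0],[0,0,0],[0,0,0]]}' 30
python3 - <<'E'
from h import *
plan([.549,.329,-.003],[180,0,90])
s=snap("scene","v5.png",(220,90,340,210),5)
E
```

```text
clock: 31.38
tcp_pos: [0.5556, 0.3213, 0.0255]
tcp_rot: [179.7, 0.2, 89.4]
wrist_force: [1.3, -0.6, 0.1]
width: 0.802
dist 0.03 ang 0.7
[[0.8, -0.7, 2.8]]
[[0.006, 0.004, -0.011]]
```

View pics/v5.png

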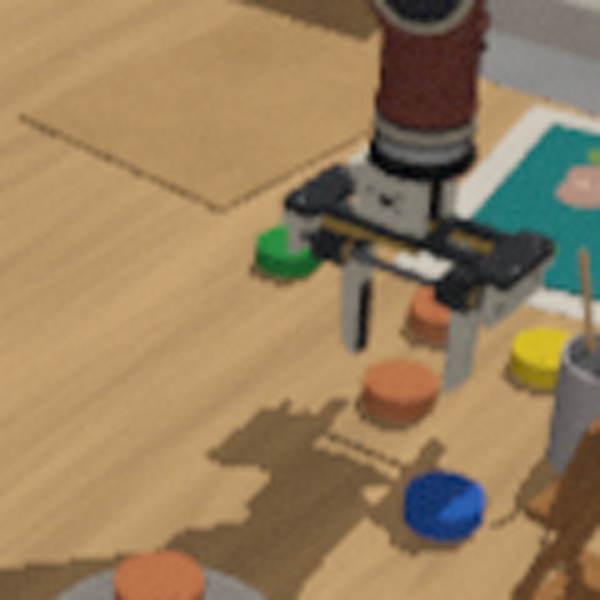

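```bash
python3 -m pendant '{"fingers":[0.8,0.8,0.8],"translation":[[0.8,-0.7,0.3],[0,0,0],[0,0,0]],"turn":[[0.006,0,-0.01],[0,0,0],[0,0,0]]}' 30
python3 -m pendant '{"fingers":[0.8,0.8,0.8,0.8,0,0,0,0],"translation":[[0,0,1],[0,0,0.9],[0,0,0.3],[0,0,0],[0,0,0],[0,0,0],[0,0,0],[0,0,0]],"turn":[[0,0,0],[0,0,0],[0,0,0],[0,0,0],[0,0,0],[0,0,0],[0,0,0],[0,0,0]]}' 30
python3 - <<'E'
from h import *
plan([.5845,-.011,.11],[180,0,90])
E
```

```text
clock: 31.8
tcp_pos: [0.5489, 0.3313, 0.0243]
tcp_rot: [179.9, 0.1, 90.1]
wrist_force: [0.1, -0.6, 0.4]
width: 0.799
clock: 32.8
tcp_pos: [0.549, 0.3309, 0.0005]
tcp_rot: [179.9, 0.1, 90.1]
wrist_force: [-0.6, 0.2, 1.2]
width: 0.604
dist 0.361 ang 0.2
[[-4.9, 0.5, -1.6], [-4.9, 0.5, -1.6], [-4.9, 0.5, -1.6], [-4.9, 0.5, -1.6], [-4.9, 0.5, -1.6], [-4.9, 0.5, -1.6], [-4.9, 0.5, -1.6]]
[[0.0, 0.0, 0.0], [0.0, 0.0, 0.0], [0.0, 0.0, 0.0], [0.0, 0.0, 0.0], [0.0, 0.0, 0.0], [0.0, 0.0, 0.0], [0.0, 0.0, 0.0]]
```

```bash
python3 -m pendant '{"fingers":[0,0,0,0,0,0,0,0,0,0,0,0,0,0,0],"translation":[[0,0,-2],[0,0,-3.5],[-1.5,0.1,-4],[-4.5,0.5,-1.5],[-4.5,0.5,0],[-4.5,0.5,0],[-4.5,0.5,0],[-4.5,0.5,0],[-4,0.4,0],[-2.5,0.2,0],[-1.8,0.1,0],[-1,0.1,0],[-0.7,0.1,0],[0,0,0],[0,0,0]],"turn":[[0,0,0],[0,0,0],[0,0,0],[0,0,0],[0,0,0],[0,0,0],[0,0,0],[0,0,0],[0,0,0],[0,0,0],[0,0,0],[0,0,0],[0,0,0],[0,0,0],[0,0,0]]}' 30
python3 - <<'E'
from h import *
plan([.5845,-.0105,.085],[180,0,90])
E
```

```text
clock: 34.67
tcp_pos: [0.5918, -0.0144, 0.1313]
tcp_rot: [178.6, -0.4, 90.4]
wrist_force: [0.1, 0.4, -1.0]
width: 0.605
dist 0.047 ang 1.5
[[0.4, -0.8, 4.6]]
[[0.024, -0.006, 0.008]]
```

```bash
python3 -m pendant '{"fingers":[0,0,0,0,0,0],"translation":[[0.3,-0.6,0.5],[0,0,1.5],[0,0,1.5],[0,0,1],[0,0,0],[0,0,0]],"turn":[[0.024,-0.006,0.008],[0,0,0],[0,0,0],[0,0,0],[0,0,0],[0,0,0]]}' 30
python3 - <<'E'
from h import *
plan([.5845,-.0105,.071],[180,0,90])
E
```

```text
clock: 35.42
tcp_pos: [0.5843, -0.0088, 0.0812]
tcp_rot: [-179.7, -0.0, 90.1]
wrist_force: [-0.8, -0.4, -0.2]
width: 0.604
dist 0.01 ang 0.3
[[-0.2, 0.0, 1.0]]
[[-0.005, -0.001, 0.002]]
```

```bash
python3 -m pendant '{"fingers":[0,0,0,0,0],"translation":[[-0.2,0,0.3],[0,0,0.4],[0,0,0.2],[0,0,0],[0,0,0]],"turn":[[-0.005,0,0],[0,0,0],[0,0,0],[0,0,0],[0,0,0]]}' 30
python3 - <<'E'
from h import *
plan([.5845,-.0105,.0705],[180,0,90])
s=snap("scene","v6.png",(200,120,320,240),5)
E
```

```text
clock: 36.05
tcp_pos: [0.5852, -0.0114, 0.0728]
tcp_rot: [179.8, -0.0, 90.1]
wrist_force: [-0.3, 0.9, -0.6]
width: 0.606
dist 0.003 ang 0.2
[[0.1, -0.1, 0.2]]
[[0.0, -0.0, 0.0]]
```

View pics/v6.png

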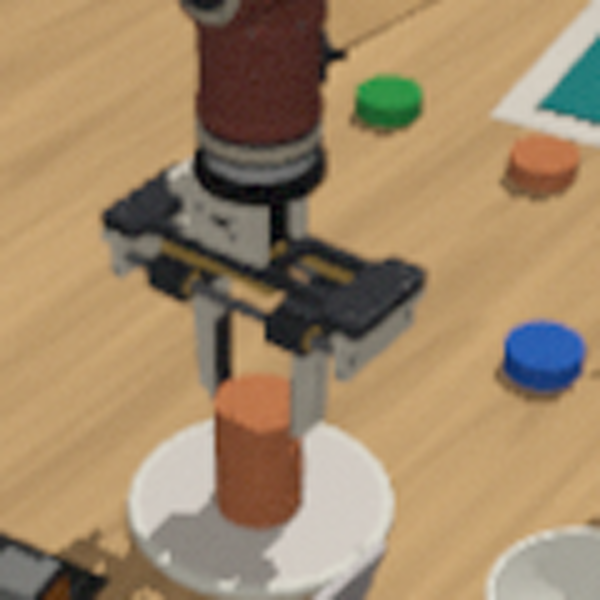

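```bash
python3 -m pendant '{"fingers":[0,0.8,0.8,0.8,0.8,0.8,0.8,0.8,0.8,0.8,0.8,0.8,0.8,0.8,0.8,0.8,0.8],"translation":[[0.1,-0.1,0.2],[0,0,0],[0,0,0],[0,0,-2.5],[0,0,-2.5],[3,-0.4,0],[5,-0.8,0],[5,-0.7,0],[5,-0.7,0.5],[5,-0.7,0.5],[5,-0.7,0.5],[5,-0.7,0.5],[5,-0.7,0.5],[3.5,-0.5,0],[2,-0.3,0],[1,-0.1,0],[0,0,0]],"turn":[[0,0,0],[0,0,0],[0,0,0],[0,0,0],[0,0,0],[0,0,0],[0,0,0],[0,0,0],[0,0,0],[0,0,0],[0,0,0],[0,0,0],[0,0,0],[0,0,0],[0,0,0],[0,0,0],[0,0,0]]}' 30
python3 - <<'E'
from h import *
plan([.5196,.441,.025],[180,0,90])
s=snap("top","v7.png",(100,120,320,270),3.6)
E
```

```text
clock: 38.22
tcp_pos: [0.5237, 0.4452, 0.0972]
tcp_rot: [179.4, 0.1, 89.7]
wrist_force: [-0.2, -0.1, -0.3]
width: 0.8
dist 0.072 ang 0.7
[[-0.2, -0.2, 3.6], [-0.2, -0.2, 3.6]]
[[0.01, 0.001, -0.005], [0.0, 0.0, -0.0]]
```

View pics/v7.png

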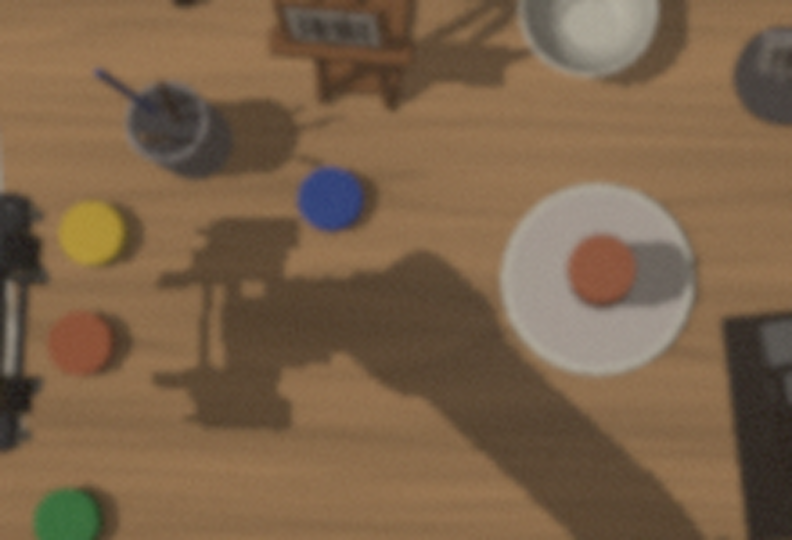

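```bash
python3 -m pendant '{"fingers":[0.8,0.8,0.8,0.8,0.8],"translation":[[0,-0.4,2],[0,-0.2,3],[0.2,-0.1,1.5],[0.2,0,0],[0,0,0]],"turn":[[0.01,0,-0.005],[0,0,0],[0,0,0],[0,0,0],[0,0,0]]}' 30
python3 - <<'E'
from h import *
plan([.5196,.441,-.003],[180,0,90])
s=snap("scene","v8.png",(220,80,340,200),5)
E
```

```text
clock: 38.9
tcp_pos: [0.5197, 0.4415, 0.0289]
tcp_rot: [-180.0, 0.3, 89.4]
wrist_force: [0.7, -0.2, -0.6]
width: 0.796
dist 0.032 ang 0.7
[[-0.0, -0.0, 3.2]]
[[-0.001, 0.006, -0.01]]
```

View pics/v8.png

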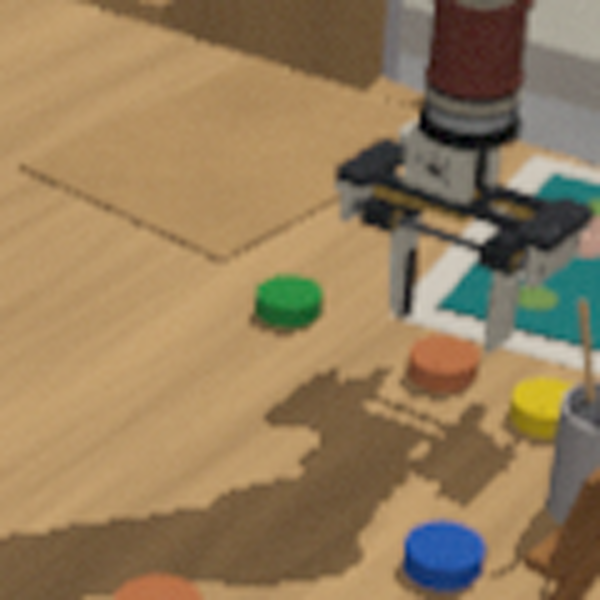

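```bash
python3 -m pendant '{"fingers":[0.8,0.8,0.8],"translation":[[0,0,1],[0,0,0.5],[0,0,0]],"turn":[[0,0.004,-0.008],[0,0,0],[0,0,0]]}' 30
python3 - <<'E'
from h import *
plan([.5196,.441,-.003],[180,0,90])
s=snap("scene","v9.png",(260,110,340,190),7)
for d in (-.037,.037): print((proj(s,[.5196+d,.441,.02])-[260,110]+.5)*7)
print((proj(s,[.5196,.441,.02])-[260,110]+.5)*7)
E
```

```text
clock: 39.33
tcp_pos: [0.5206, 0.4418, 0.0146]
tcp_rot: [179.9, -0.0, 89.9]
wrist_force: [0.7, -0.4, -0.2]
width: 0.801
dist 0.018 ang 0.1
[[-0.1, -0.1, 1.8]]
[[0.0, -0.0, -0.0]]
[[285.80439679 264.81862442]]
[[397.30469145 307.39597159]]
[[340.92742494 285.86782715]]
```

View pics/v9.png

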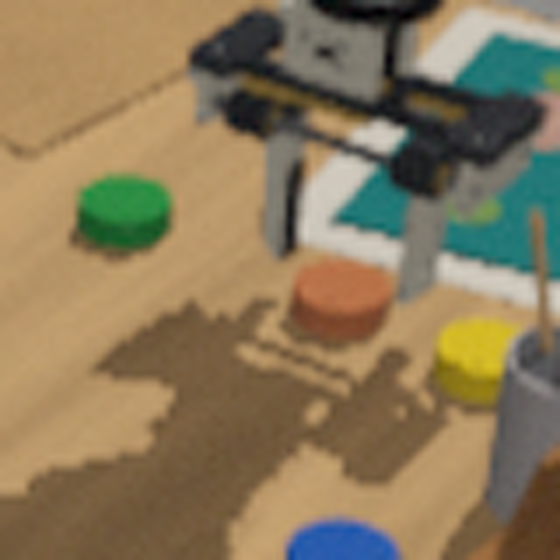

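```bash
python3 -m pendant '{"fingers":[0.8,0.8,0.8,0.8,0,0,0,0],"translation":[[-0.3,-0.1,1],[0,0,0.8],[0,0,0],[0,0,0],[0,0,0],[0,0,0],[0,0,0],[0,0,0]],"turn":[[0,0,0],[0,0,0],[0,0,0],[0,0,0],[0,0,0],[0,0,0],[0,0,0],[0,0,0]]}' 30
python3 - <<'E'
from h import *
plan([.5845,-.011,.14],[180,0,90])
E
```

```text
clock: 40.38
tcp_pos: [0.5198, 0.439, -0.0042]
tcp_rot: [179.9, -0.0, 89.9]
wrist_force: [-0.3, -0.3, -0.7]
width: 0.609
dist 0.477 ang 0.1
[[-5.0, 0.7, -1.6], [-5.0, 0.7, -1.6], [-5.0, 0.7, -1.6], [-5.0, 0.7, -1.6], [-5.0, 0.7, -1.6], [-5.0, 0.7, -1.6], [-5.0, 0.7, -1.6], [-5.0, 0.7, -1.6], [-5.0, 0.7, -1.6]]
[[0.0, -0.0, -0.0], [0.0, -0.0, -0.0], [0.0, -0.0, -0.0], [0.0, -0.0, -0.0], [0.0, -0.0, -0.0], [0.0, -0.0, -0.0], [0.0, -0.0, -0.0], [0.0, -0.0, -0.0], [0.0, -0.0, -0.0]]
```

```bash
python3 -m pendant '{"fingers":[0,0,0,0,0,0,0,0,0,0,0,0,0,0,0,0,0],"translation":[[0,0,-2],[0,0,-3],[-2,0.2,-4],[-4.5,0.6,-3],[-4.5,0.6,-1.5],[-4.5,0.6,0],[-4.5,0.6,0],[-4.5,0.6,0],[-4.5,0.6,0],[-4.5,0.6,0],[-4,0.5,0],[-3,0.4,0],[-2,0.3,0],[-1.3,0.2,0],[-0.7,0.1,0],[0,0,0],[0,0,0]],"turn":[[0,0,0],[0,0,0],[0,0,0],[0,0,0],[0,0,0],[0,0,0],[0,0,0],[0,0,0],[0,0,0],[0,0,0],[0,0,0],[0,0,0],[0,0,0],[0,0,0],[0,0,0],[0,0,0],[0,0,0]]}' 30
python3 - <<'E'
from h import *
plan([.5845,-.0125,.1],[180,0,90])
E
```

```text
clock: 42.5
tcp_pos: [0.5875, -0.0176, 0.1558]
tcp_rot: [178.2, -0.6, 90.0]
wrist_force: [-0.1, 0.1, -0.7]
width: 0.608
dist 0.056 ang 2.0
[[0.2, -0.2, 2.8], [0.3, -0.2, 2.8]]
[[0.032, -0.011, 0.001], [0.0, -0.0, 0.0]]
```

```bash
python3 -m pendant '{"fingers":[0,0,0,0,0,0],"translation":[[0.3,-0.2,1],[0,0,1.5],[0,0,1.5],[0,0,1],[0,0,0],[0,0,0]],"turn":[[0.032,-0.01,0],[0,0,0],[0,0,0],[0,0,0],[0,0,0],[0,0,0]]}' 30
python3 - <<'E'
from h import *
plan([.5845,-.0125,.09],[180,0,90])
E
```

```text
clock: 43.25
tcp_pos: [0.5845, -0.0115, 0.1003]
tcp_rot: [-179.7, -0.1, 90.3]
wrist_force: [0.8, -0.1, -0.3]
width: 0.606
dist 0.01 ang 0.4
[[-0.1, 0.0, 1.0]]
[[-0.006, -0.002, 0.004]]
```

```bash
python3 -m pendant '{"fingers":[0,0,0,0,0],"translation":[[-0.1,0,0.5],[0,0,0.5],[0,0,0.2],[0,0,0],[0,0,0]],"turn":[[-0.005,0,0],[0,0,0],[0,0,0],[0,0,0],[0,0,0]]}' 30
python3 - <<'E'
from h import *
plan([.5845,-.0125,.0865],[180,0,90])
s=snap("scene","v10.png",(200,100,320,240),4)
E
```

```text
clock: 43.88
tcp_pos: [0.5853, -0.013, 0.0887]
tcp_rot: [179.9, -0.1, 90.2]
wrist_force: [-0.4, -0.6, -0.7]
width: 0.601
dist 0.002 ang 0.3
[[0.0, -0.1, 0.2]]
[[0.002, -0.001, 0.004]]
```

View pics/v10.png

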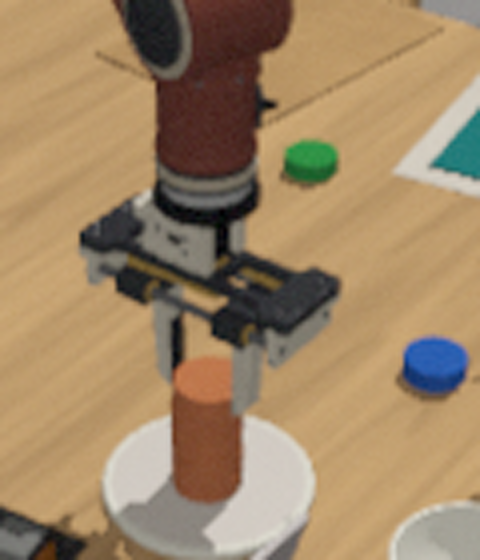

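```bash
python3 -m pendant '{"fingers":[0,0.75,0.75,0.75,0.75,0.75,0.75],"translation":[[0,-0.1,0.2],[0,0,0],[0,0,0],[0,0,-2],[0,0,-2.5],[0,0,-2.5],[0,0,0]],"turn":[[0,0,0],[0,0,0],[0,0,0],[0,0,0],[0,0,0],[0,0,0],[0,0,0]]}' 30
python3 - <<'E'
from h import *
plan([.4726,-.182,.10],[180,0,10.4],n=9)
E
```

```text
clock: 44.8
tcp_pos: [0.5844, -0.0131, 0.1587]
tcp_rot: [179.8, -0.1, 90.2]
wrist_force: [0.3, -0.3, -0.2]
width: 0.752
dist 0.211 ang 79.8
[[-1.9, -1.3, 0.6], [-2.1, -0.9, 0.6], [-2.2, -0.5, 0.6], [-2.2, -0.1, 0.6], [-2.2, 0.2, 0.6], [-2.2, 0.6, 0.7], [-2.0, 1.0, 0.7], [-1.8, 1.3, 0.7], [-1.6, 1.6, 0.7]]
[[0.0, -0.0, 0.174], [0.0, -0.0, 0.174], [0.0, -0.0, 0.174], [0.0, -0.0, 0.174], [0.0, -0.0, 0.174], [0.0, -0.0, 0.174], [0.0, -0.0, 0.174], [0.0, -0.0, 0.174], [0.0, -0.0, 0.0]]
```

```bash
python3 -m pendant '{"fingers":[0.75,0.75,0.75,0.75,0.75,0.75,0.75,0.75,0.75,0.75,0.75],"translation":[[-1.9,-1.3,0],[-2.1,-0.9,0],[-2.2,-0.5,0],[-2.2,-0.1,0],[-2.2,0.2,0.6],[-2.2,0.6,0.7],[-2,1,0.7],[-1.8,1.3,0.7],[-1.6,1.6,0.7],[0,0,0],[0,0,0]],"turn":[[0,0,0.174],[0,0,0.174],[0,0,0.174],[0,0,0.174],[0,0,0.174],[0,0,0.174],[0,0,0.174],[0,0,0.174],[0,0,0],[0,0,0],[0,0,0]]}' 30
python3 - <<'E'
from h import *
st()
plan([.4726,-.182,.08],[180,0,10.4])
snap("top","w1.png",(200,120,400,290),4); snap("scene","w1s.png",(120,160,300,300),4.4)
E
```

```text
clock: 46.18
tcp_pos: [0.4596, -0.1799, 0.1125]
tcp_rot: [-179.7, 0.8, 7.9]
wrist_force: [0.0, -1.0, -0.1]
width: 0.75
{'clock': 46.175, 'q': [-7.772, 34.682, 40.813, 113.57, -31.894, 44.331, -30.164], 'tcp_pos': [0.46, -0.18, 0.113], 'tcp_rot': [-179.655, 0.765, 7.906], 'wrist_force': [0.013, -1.013, -0.084], 'width': 0.75}
dist 0.035 ang 2.6
[[1.3, 0.4, 3.2]]
[[-0.006, 0.013, -0.044]]
```

View pics/w1.png

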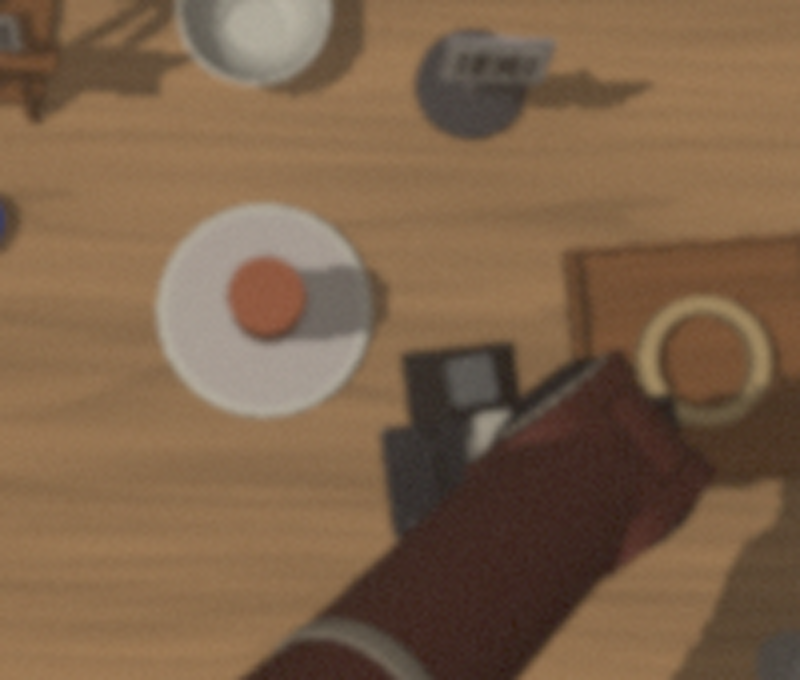

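View pics/w1s.png

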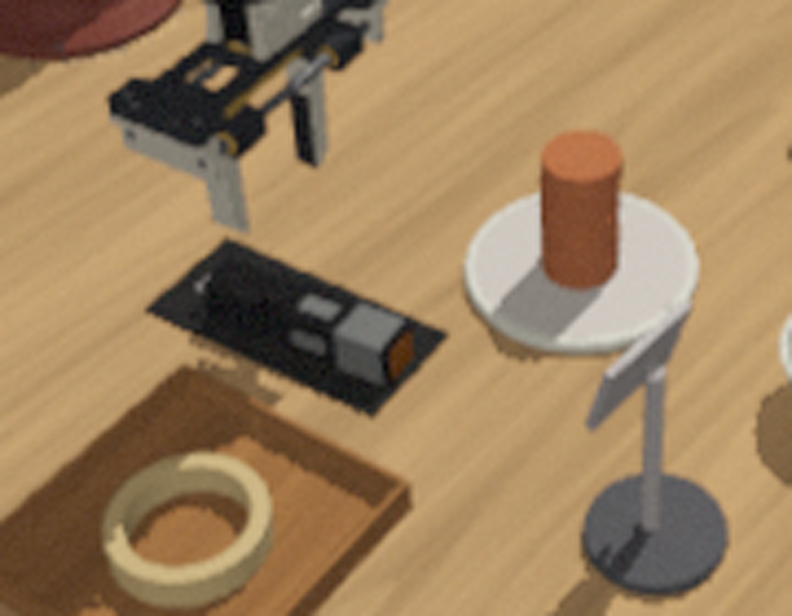

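```bash
python3 - <<'E'
from h import *
s=snap("scene","w2s.png",(150,210,230,260),9)
f=lambda p,k=4.4,o=(120,160):((p[0]+.5)/k-.5+o[0],(p[1]+.5)/k-.5+o[1])
print(at(s,*f((400,339)),.037),at(s,*f((203,284)),.02))
# predicted outline of box
c=np.array([.4726,-.182]);y=np.radians(10.4);d=np.array([np.cos(y),np.sin(y)]);n=np.array([-d[1],d[0]])
im=cv2.imread("pics/w2s.png")
for z in(.003,.037):
  q=[(*(c+d*a*.075+n*b*.017),z) for a,b in((1,1),(1,-1),(-1,-1),(-1,1))]
  q=(proj(s,q)-[150,210]+.5)*9-.5; cv2.polylines(im,[q.astype(int)],True,(0,255,0) if z>.02 else (0,0,255),1)
cv2.imwrite("pics/w2o.png",im)
E
```

```text
[ 0.55341203 -0.16659919  0.037     ] [ 0.39376734 -0.19872961  0.02      ]
```

View pics/w2o.png

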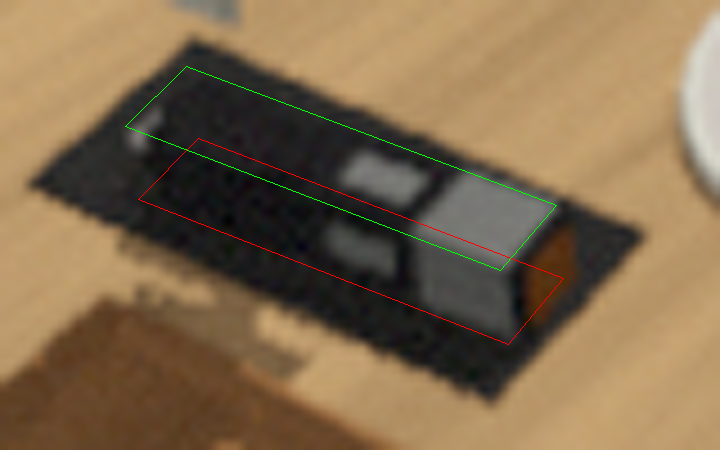

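```bash
python3 - <<'E'
from h import *
plan([.476,-.1815,.06],[180,0,10.4])
E
```

```text
dist 0.055 ang 2.6
[[0.8, 0.2, 2.6], [0.8, 0.2, 2.6]]
[[-0.006, 0.013, -0.043], [-0.0, 0.0, -0.0]]
```

```bash
python3 -m pendant '{"fingers":[0.75,0.75,0.75,0.75],"translation":[[0.8,0.2,2],[0.8,0.2,2],[0,0,0.8],[0,0,0]],"turn":[[-0.006,0.013,-0.043],[0,0,0],[0,0,0],[0,0,0]]}' 40
python3 - <<'E'
from h import *
plan([.476,-.1815,-.001],[180,0,10.4])
E
```

```text
clock: 46.82
tcp_pos: [0.479, -0.1797, 0.0634]
tcp_rot: [180.0, -0.2, 10.7]
wrist_force: [0.1, -0.8, 0.4]
width: 0.75
dist 0.065 ang 0.3
[[-0.2, 0.1, 3.2], [-0.2, 0.1, 3.2]]
[[0.001, -0.003, 0.004], [0.0, -0.0, 0.0]]
```

```bash
python3 -m pendant '{"fingers":[0.75,0.75,0.75,0.75,0.75],"translation":[[-0.2,0.1,1.5],[0,0,1.5],[0,0,0.5],[0,0,0],[0,0,0]],"turn":[[0,0,0],[0,0,0],[0,0,0],[0,0,0],[0,0,0]]}' 40
python3 - <<'E'
from h import *
plan([.476,-.1815,-.001],[180,0,10.4])
s=snap("scene","w3s.png",(130,190,250,280),6)
E
```

```text
clock: 47.45
tcp_pos: [0.4772, -0.1818, 0.0265]
tcp_rot: [179.9, -0.2, 10.6]
wrist_force: [-0.3, -0.2, -0.5]
width: 0.753
dist 0.028 ang 0.3
[[-0.1, -0.1, 2.8]]
[[0.001, -0.003, 0.003]]
```

View pics/w3s.png

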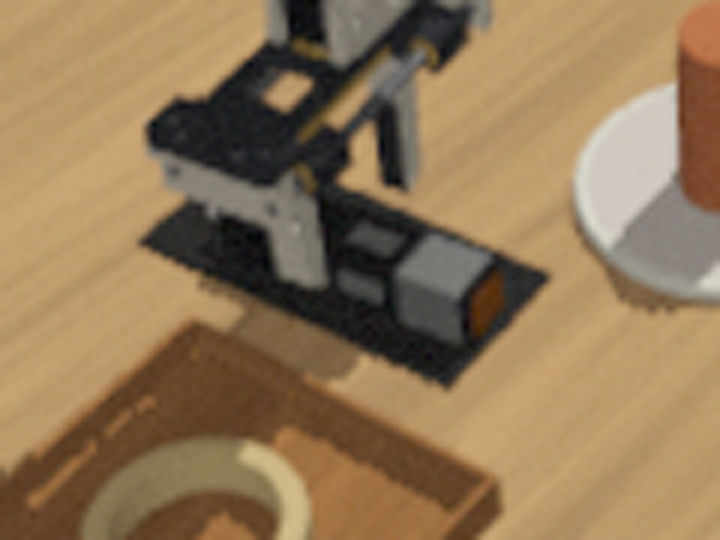

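```bash
python3 -m pendant '{"fingers":[0.75,0.75,0.75,0.75,0,0,0,0,0],"translation":[[0,0,1.2],[0,0,1],[0,0,0.5],[0,0,0],[0,0,0],[0,0,0],[0,0,0],[0,0,0],[0,0,0]],"turn":[[0,0,0],[0,0,0],[0,0,0],[0,0,0],[0,0,0],[0,0,0],[0,0,0],[0,0,0],[0,0,0]]}' 50
python3 - <<'E'
from h import *
st()
s=snap("scene","w4s.png",(130,190,250,280),6)
E
```

```text
clock: 48.62
tcp_pos: [0.4779, -0.1818, -0.0017]
tcp_rot: [179.9, -0.3, 10.6]
wrist_force: [-0.8, -1.4, -1.0]
width: 0.363
{'clock': 48.625, 'q': [0.156, 44.552, 28.53, 116.13, -42.74, 29.659, -19.4], 'tcp_pos': [0.478, -0.182, -0.002], 'tcp_rot': [179.882, -0.278, 10.609], 'wrist_force': [-0.826, -1.434, -0.96], 'width': 0.363}
```

View pics/w4s.png

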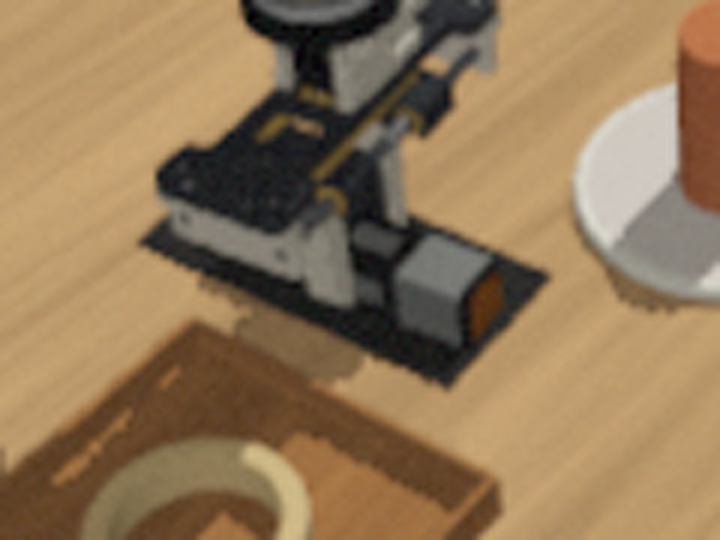

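```bash
python3 -m pendant '{"fingers":[0,0,0,0,0,0,0],"translation":[[0,0,-1.5],[0,0,-3],[0,0,-4.5],[0,0,-4.5],[0,0,-4],[0,0,-2],[0,0,0]],"turn":[[0,0,0],[0,0,0],[0,0,0],[0,0,0],[0,0,0],[0,0,0],[0,0,0]]}' 50
python3 - <<'E'
from h import *
st()
s=snap("top","x1.png",(120,80,220,180),6)
f=lambda p,k=3.6,o=(100,120):((p[0]+.5)/k-.5+o[0],(p[1]+.5)/k-.5+o[1])
print("cup rim",at(s,*f((168,125)),.09),"brush",at(s,*f((98,72)),.185))
cv2.imwrite("pics/x1p.png",cv2.resize(s["img"][100:170,290:360],None,fx=8,fy=8,interpolation=cv2.INTER_CUBIC))
snap("scene","x1s.png",None,1.5)
plan([.6063,.2185,.1615],[180,15,-5])
E
```

```text
clock: 49.55
tcp_pos: [0.4748, -0.1813, 0.2031]
tcp_rot: [180.0, -0.2, 10.5]
wrist_force: [0.1, 0.4, -1.8]
width: 0.36
{'clock': 49.55, 'q': [-12.143, 28.574, 46.226, 106.136, -24.891, 55.678, -34.582], 'tcp_pos': [0.475, -0.181, 0.203], 'tcp_rot': [179.99, -0.221, 10.455], 'wrist_force': [0.141, 0.389, -1.787], 'width': 0.36}
cup rim [0.69907846 0.35086173 0.09      ] brush [0.72003727 0.37837675 0.185     ]
dist 0.422 ang 21.5
[[2.5, -4.6, 0.5], [2.2, -4.8, 0.4], [1.7, -5.0, 0.2], [1.3, -5.1, 0.2], [1.3, -5.1, 0.2], [1.3, -5.1, 0.2], [1.3, -5.1, 0.2], [1.3, -5.1, 0.2]]
[[0.011, -0.087, 0.089], [0.011, -0.087, 0.089], [0.011, -0.087, 0.089], [0.0, -0.0, 0.0], [0.0, -0.0, 0.0], [0.0, -0.0, 0.0], [0.0, -0.0, 0.0], [0.0, -0.0, 0.0]]
```

View pics/x1.png

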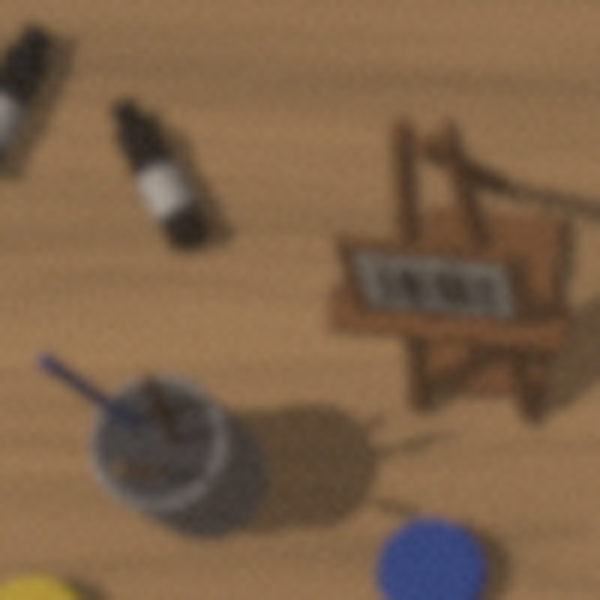

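View pics/x1p.png

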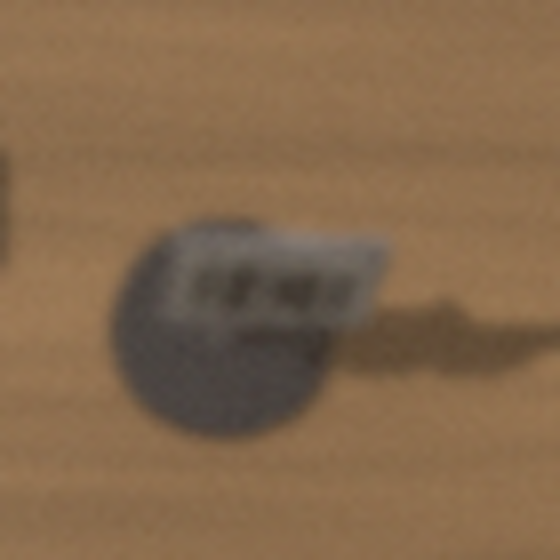

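View pics/x1s.png

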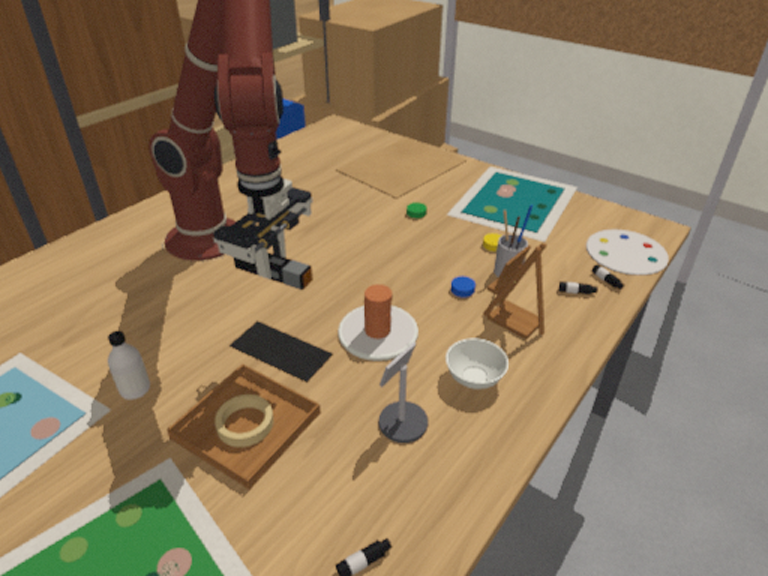

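```bash
python3 - <<'E'
from h import *
s=eyes.snapshot("top")
def f(p,k,o): return ((p[0]+.5)/k-.5+o[0],(p[1]+.5)/k-.5+o[1])
E=at(s,*f((436,284.5),6,(120,80)),.14); P=at(s,*f((275,285),8,(290,100)),.14); print(E,P)
a,b=[(at(s,*f(p,6,(120,80)),z)) for p,z in(((352,250),.161),((505,262),.161))]; print(np.degrees(np.arctan2(*(b-a)[1::-1])),np.linalg.norm(b-a))
a,b=[(at(s,*f(p,6,(120,80)),z)) for p,z in(((365,308),.119),((518,318),.119))]; print(np.degrees(np.arctan2(*(b-a)[1::-1])))
a,b=[(at(s,*f(p,8,(290,100)),z)) for p,z in(((165,322),.119),((368,325),.119))]; print(np.degrees(np.arctan2(*(b-a)[1::-1])),np.linalg.norm(b-a))
def tgt(L,yaw,dist=.09,p=15):
    d=R.from_euler('xyz',[180,p,yaw],degrees=True); return L-(dist+.075)*d.apply([1,0,0])+.022*d.apply([0,0,1])
print(tgt(E,-5),tgt(P,-1))
E
```

```text
[0.77081596 0.20589486 0.14      ] [ 0.75112032 -0.17430918  0.14      ]
-93.92592851211059 0.0730998852751825
-93.13512829733345
-90.1718881491624 0.07399791067985793
[0.60637232 0.22028181 0.16145477] [ 0.58607368 -0.17142828  0.16145477]
```

```bash
python3 - <<'E'
from h import *
plan([.58,.22,.20],[180,15,-4],n=11,nt=6)
E
```

```text
dist 0.414 ang 20.8
[[1.6, -3.4, 0.0], [1.5, -3.5, -0.0], [1.3, -3.5, -0.1], [1.2, -3.6, -0.1], [1.0, -3.6, -0.1], [0.9, -3.7, -0.2], [0.7, -3.7, -0.2], [0.7, -3.7, -0.2], [0.7, -3.7, -0.2], [0.7, -3.7, -0.2], [0.7, -3.7, -0.2]]
[[0.005, -0.043, 0.042], [0.005, -0.043, 0.042], [0.005, -0.043, 0.042], [0.005, -0.043, 0.042], [0.005, -0.043, 0.042], [0.005, -0.043, 0.042], [0.0, -0.0, 0.0], [0.0, -0.0, 0.0], [0.0, -0.0, 0.0], [0.0, -0.0, 0.0], [0.0, -0.0, 0.0]]
```

```bash
python3 -m pendant '{"fingers":[0,0,0,0,0,0,0,0,0,0,0,0,0,0],"translation":[[1.6,-3.4,0],[1.5,-3.5,0],[1.3,-3.5,-0.1],[1.2,-3.6,-0.1],[1,-3.6,-0.1],[0.9,-3.7,-0.2],[0.7,-3.7,-0.2],[0.7,-3.7,-0.2],[0.7,-3.7,-0.2],[0.7,-3.5,-0.2],[0.5,-2.5,-0.1],[0.2,-1,0],[0,0,0],[0,0,0]],"turn":[[0.005,-0.043,0.042],[0.005,-0.043,0.042],[0.005,-0.043,0.042],[0.005,-0.043,0.042],[0.005,-0.043,0.042],[0.005,-0.043,0.042],[0,0,0],[0,0,0],[0,0,0],[0,0,0],[0,0,0],[0,0,0],[0,0,0],[0,0,0]]}' 50
python3 - <<'E'
from h import *
st()
plan([.606,.2195,.1615],[180,15,-4])
snap("scene","x2s.png",(180,100,400,250),3.6)
E
```

```text
clock: 51.45
tcp_pos: [0.5799, 0.225, 0.1742]
tcp_rot: [179.2, 17.4, -5.4]
wrist_force: [-0.9, -0.5, -2.3]
width: 0.359
{'clock': 51.45, 'q': [-40.64, 50.189, 45.751, 73.628, -34.702, 87.896, -89.317], 'tcp_pos': [0.58, 0.225, 0.174], 'tcp_rot': [179.215, 17.406, -5.416], 'wrist_force': [-0.906, -0.484, -2.274], 'width': 0.359}
dist 0.03 ang 2.8
[[2.9, 0.3, 0.4]]
[[0.007, 0.042, -0.023]]
```

View pics/x2s.png

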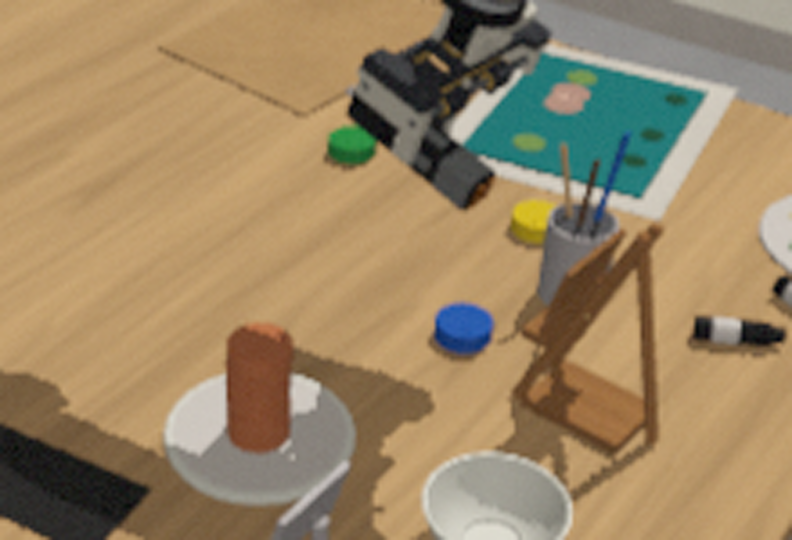

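```bash
python3 -m pendant '{"fingers":[0,0,0,0,0],"translation":[[1.5,0.2,0.2],[1.2,0.1,0.2],[0,0,0],[0,0,0],[0,0,0]],"turn":[[0.007,0.042,-0.023],[0,0,0],[0,0,0],[0,0,0],[0,0,0]]}' 50
python3 - <<'E'
from h import *
o=st()
plan([.606,.2195,.1615],[180,15,-4])
Rm=R.from_euler('xyz',o["tcp_rot"],degrees=True); w=np.array(o["tcp_pos"])-.022*Rm.apply([0,0,1])+.075*Rm.apply([1,0,0])
L=np.array([.7708,.205,.14]); RL=R.from_euler('xyz',[0,15,-3.7],degrees=True)
d=Rm.apply([1,0,0]); n=RL.apply([1,0,0]); t=np.dot(L-w,n)/np.dot(d,n); h=w+t*d; print("dist",t,"miss y,z",RL.inv().apply(h-L)*1000,"ang",np.degrees(np.arccos(d@n)))
E
```

```text
clock: 52.12
tcp_pos: [0.6051, 0.2162, 0.1637]
tcp_rot: [180.0, 15.0, -4.4]
wrist_force: [0.6, 0.1, -1.3]
width: 0.363
{'clock': 52.125, 'q': [-39.039, 51.218, 45.444, 72.353, -35.351, 85.653, -87.535], 'tcp_pos': [0.605, 0.216, 0.164], 'tcp_rot': [179.962, 15.017, -4.381], 'wrist_force': [0.551, 0.126, -1.348], 'width': 0.363}
dist 0.004 ang 0.4
[[0.1, -0.3, 0.2]]
[[-0.001, 0.0, -0.006]]
dist 0.09156600386727022 miss y,z [-1.78201299e-14 -1.48698017e+00  1.80990725e+00] ang 0.6579330131092507
```

```bash
python3 -m pendant '{"fingers":[0,0,0,0,0,0,0,0,0,0,0,0,0,0],"translation":[[0,0,0],[0,0,0],[0,0,0],[0,0,0],[0,0,0],[0,0,0],[0,0,0],[0,0,0],[0,0,0],[0,0,0],[0,0,0],[0,0,0],[0,0,0],[0,0,0]],"turn":[[0,0,0],[0,0,0],[0,0,0],[0,0,0],[0,0,0],[0,0,0],[0,0,0],[0,0,0],[0,0,0],[0,0,0],[0,0,0],[0,0,0],[0,0,0],[0,0,0]]}' 50
python3 - <<'E'
from h import *
st()
snap("top","x3.png",(120,80,300,220),4.4)
snap("scene","x3s.png",(180,90,400,250),3.6)
E
```

```text
clock: 53.88
tcp_pos: [0.6048, 0.2168, 0.164]
tcp_rot: [180.0, 15.0, -4.3]
wrist_force: [-0.1, 0.1, -1.3]
width: 0.364
{'clock': 53.875, 'q': [-39.089, 51.188, 45.434, 72.356, -35.352, 85.674, -87.543], 'tcp_pos': [0.605, 0.217, 0.164], 'tcp_rot': [179.988, 15.025, -4.327], 'wrist_force': [-0.094, 0.067, -1.287], 'width': 0.364}
```

View pics/x3.png

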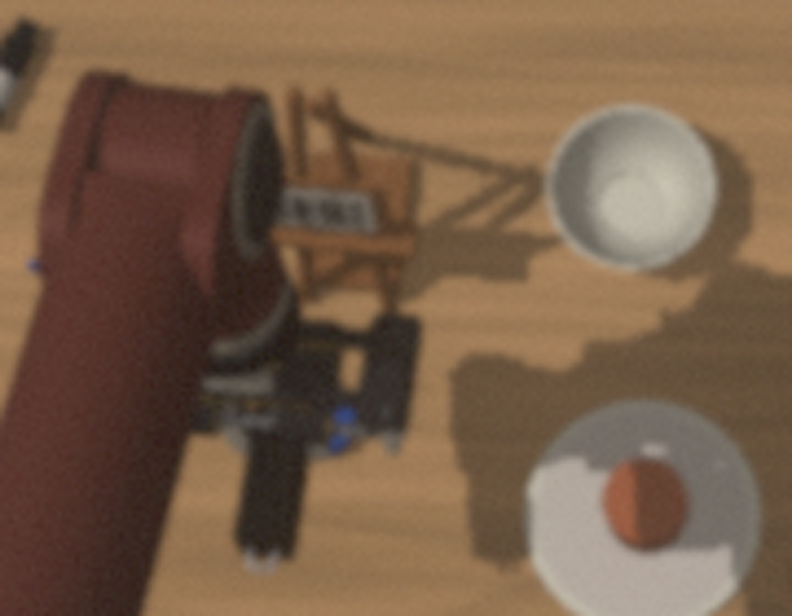

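View pics/x3s.png

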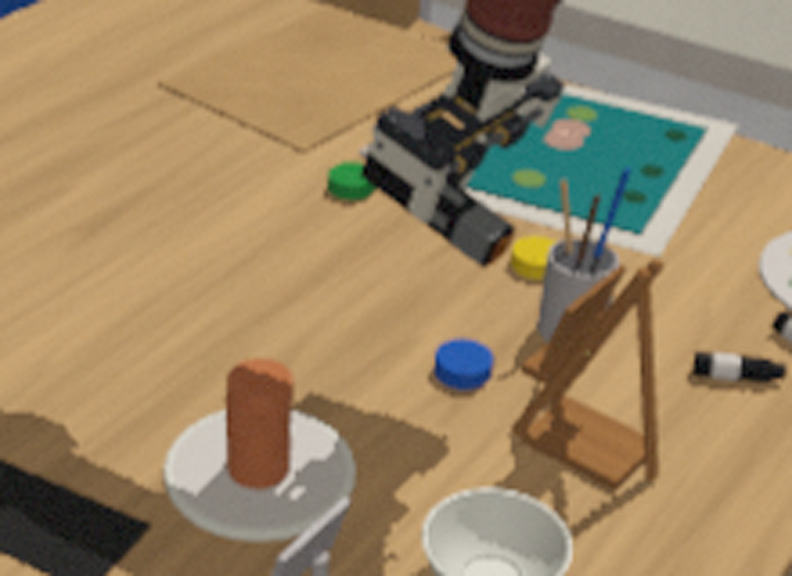

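```bash
python3 - <<'E'
from h import *
o=env.get_obs(); Rm=R.from_euler('xyz',o["tcp_rot"],degrees=True); c=np.array(o["tcp_pos"])-.022*Rm.apply([0,0,1]); d=Rm.apply([1,0,0])
s=eyes.snapshot("scene"); t=eyes.snapshot("top")
print("win,label scene",(proj(s,[c+.075*d,[.7708,.205,.14],c+.165*d])-[180,90]+.5)*3.6)
print("tail top",(proj(t,[c-.075*d,c-.083*d,c])-[120,80]+.5)*4.4)
E
```

```text
win,label scene [[499.7450744  249.19753363]
 [581.93537215 311.51674351]
 [580.47652328 308.96419976]]
tail top [[262.48909377 552.80490508]
 [260.35114257 565.18128195]
 [281.98663838 439.93564935]]
```

```bash
python3 - <<'E'
from h import *
plan([.56,.205,.225],[180,15,-4.3],n=3)
E
```

```text
dist 0.077 ang 0.0
[[-1.9, 0.5, -1.6], [-1.9, 0.5, -1.6], [-1.9, 0.5, -1.6]]
[[0.0, 0.0, -0.0], [0.0, 0.0, -0.0], [0.0, 0.0, -0.0]]
```

```bash
python3 -m pendant '{"fingers":[0,0,0,0],"translation":[[-1.9,0.5,-1.6],[-1.9,0.5,-1.6],[-1.9,0.5,-1.6],[0,0,0]],"turn":[[0,0,0],[0,0,0],[0,0,0],[0,0,0]]}' 50
python3 - <<'E'
from h import *
st()
plan([.55,-.17,.21],[180,15,-1],n=10)
E
```

```text
clock: 54.58
tcp_pos: [0.5601, 0.2046, 0.2261]
tcp_rot: [180.0, 15.1, -4.3]
wrist_force: [0.2, -0.7, -1.3]
width: 0.364
{'clock': 54.575, 'q': [-42.268, 44.195, 47.779, 77.109, -32.044, 87.778, -87.619], 'tcp_pos': [0.56, 0.205, 0.226], 'tcp_rot': [179.968, 15.051, -4.346], 'wrist_force': [0.188, -0.676, -1.307], 'width': 0.364}
dist 0.375 ang 3.3
[[0.2, 3.7, 0.1], [0.0, 3.7, 0.2], [0.0, 3.7, 0.2], [0.0, 3.7, 0.2], [0.0, 3.7, 0.2], [0.0, 3.7, 0.2], [0.0, 3.7, 0.2], [0.0, 3.7, 0.2], [0.0, 3.7, 0.2], [0.0, 3.7, 0.2]]
[[-0.015, 0.001, -0.056], [-0.0, 0.0, -0.0], [-0.0, 0.0, -0.0], [-0.0, 0.0, -0.0], [-0.0, 0.0, -0.0], [-0.0, 0.0, -0.0], [-0.0, 0.0, -0.0], [-0.0, 0.0, -0.0], [-0.0, 0.0, -0.0], [-0.0, 0.0, -0.0]]
```

```bash
python3 -m pendant '{"fingers":[0,0,0,0,0,0,0,0,0,0,0,0,0,0],"translation":[[0.2,2.5,0],[0,3.7,0],[0,3.7,0],[0,3.7,0],[0,3.7,0],[0,3.7,0],[0,3.7,0],[0,3.7,0],[0,3.7,0],[0,3,0],[0,1.5,0],[0,0.6,0],[0,0,0],[0,0,0]],"turn":[[-0.015,0,-0.056],[0,0,0],[0,0,0],[0,0,0],[0,0,0],[0,0,0],[0,0,0],[0,0,0],[0,0,0],[0,0,0],[0,0,0],[0,0,0],[0,0,0],[0,0,0]]}' 50
python3 - <<'E'
from h import *
st()
plan([.586,-.172,.1615],[180,15,-1],n=4)
snap("scene","y1.png",(120,100,340,300),3)
E
```

```text
clock: 56.32
tcp_pos: [0.5611, -0.1705, 0.2096]
tcp_rot: [-179.6, 15.6, -0.1]
wrist_force: [0.5, -0.7, -2.9]
width: 0.363
{'clock': 56.325, 'q': [-10.355, 44.684, 47.192, 79.079, -23.613, 82.97, -52.916], 'tcp_pos': [0.561, -0.171, 0.21], 'tcp_rot': [-179.613, 15.584, -0.142], 'wrist_force': [0.506, -0.728, -2.885], 'width': 0.363}
dist 0.054 ang 1.0
[[0.9, 0.0, 1.0], [0.9, 0.0, 1.0], [0.9, 0.0, 1.0], [0.9, 0.0, 1.0]]
[[-0.003, 0.01, 0.014], [-0.0, 0.0, 0.0], [-0.0, 0.0, 0.0], [-0.0, 0.0, 0.0]]
```

View pics/y1.png

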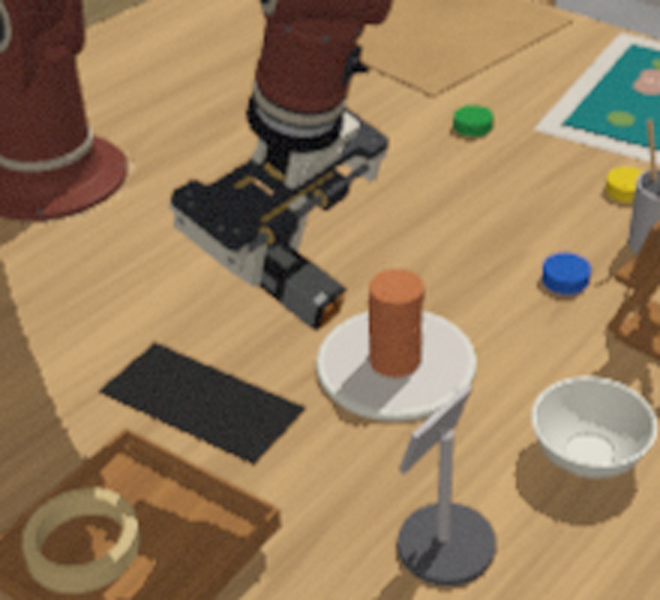

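```bash
python3 -m pendant '{"fingers":[0,0,0,0,0,0,0],"translation":[[0.9,0,1],[0.9,0,1],[0.9,0,1],[0.7,0,0.7],[0.1,0,0.1],[0,0,0],[0,0,0]],"turn":[[-0.003,0.01,0.014],[0,0,0],[0,0,0],[0,0,0],[0,0,0],[0,0,0],[0,0,0]]}' 50
cat >> h.py <<'E'
def aim(L,yaw):
    o=st(); L=np.array(L)
    Rm=R.from_euler('xyz',o["tcp_rot"],degrees=True); w=np.array(o["tcp_pos"])-.022*Rm.apply([0,0,1])+.075*Rm.apply([1,0,0])
    RL=R.from_euler('xyz',[0,15,yaw],degrees=True); d=Rm.apply([1,0,0]); n=RL.apply([1,0,0]); t=np.dot(L-w,n)/np.dot(d,n); h=w+t*d
    print("dist",t,"miss y,z mm",(RL.inv().apply(h-L)*1000)[1:],"ang",np.degrees(np.arccos(d@n)))
    return w,d
E
python3 - <<'E'
from h import *
w,d=aim([.7511,-.1743,.14],-.5)
plan([.586,-.172,.1615],[180,15,-1])
s=snap("scene","y2.png",(120,100,340,300),3); print("pred window",(proj(s,[w,w+.09*d])-[120,100]+.5)*3)
E
```

```text
clock: 57.25
tcp_pos: [0.5872, -0.1683, 0.1595]
tcp_rot: [-179.9, 15.0, -0.8]
wrist_force: [-0.1, 0.1, -1.6]
width: 0.363
{'clock': 57.25, 'q': [-9.629, 49.107, 45.732, 78.317, -26.379, 79.377, -53.761], 'tcp_pos': [0.587, -0.168, 0.159], 'tcp_rot': [-179.948, 15.034, -0.808], 'wrist_force': [-0.129, 0.122, -1.647], 'width': 0.363}
dist 0.0883629349159704 miss y,z mm [ 3.63143225 -1.69905006] ang 0.2993621535312691
dist 0.004 ang 0.2
[[-0.2, 0.4, -0.2]]
[[-0.0, 0.0, 0.0]]
pred window [[356.92773746 366.43894337]
 [436.33611767 430.36567798]]
```

View pics/y2.png

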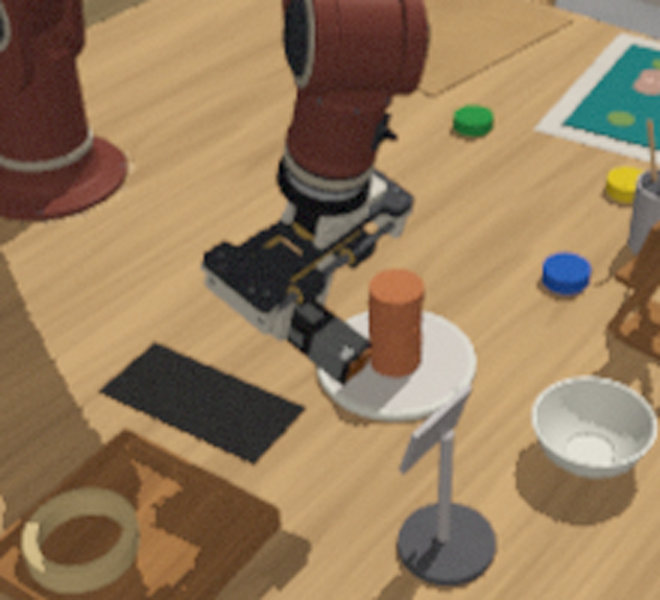

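The beam passes the label's middle within a few mm at 88 mm distance. I make a small correction, then hold.

```bash
python3 -m pendant '{"fingers":[0,0,0,0,0,0,0,0,0,0,0,0,0,0,0,0],"translation":[[-0.1,0.3,-0.1],[0,0,0],[0,0,0],[0,0,0],[0,0,0],[0,0,0],[0,0,0],[0,0,0],[0,0,0],[0,0,0],[0,0,0],[0,0,0],[0,0,0],[0,0,0],[0,0,0],[0,0,0]],"turn":[[0,0,0],[0,0,0],[0,0,0],[0,0,0],[0,0,0],[0,0,0],[0,0,0],[0,0,0],[0,0,0],[0,0,0],[0,0,0],[0,0,0],[0,0,0],[0,0,0],[0,0,0],[0,0,0]]}' 50
python3 - <<'E'
from h import *
aim([.7511,-.1743,.14],-.5)
snap("top","y3.png",(220,80,400,240),4.4)
plan([.55,-.18,.19],[180,0,0],n=3)
E
```

```text
clock: 59.3
tcp_pos: [0.5865, -0.1719, 0.1618]
tcp_rot: [-180.0, 14.9, -0.8]
wrist_force: [-0.9, 0.1, -2.7]
width: 0.365
{'clock': 59.3, 'q': [-9.358, 48.942, 45.795, 78.224, -26.262, 79.477, -53.541], 'tcp_pos': [0.587, -0.172, 0.162], 'tcp_rot': [-179.968, 14.94, -0.833], 'wrist_force': [-0.918, 0.113, -2.723], 'width': 0.365}
dist 0.0896551124707366 miss y,z mm [0.04416297 0.67436178] ang 0.3268829902555078
dist 0.047 ang 15.0
[[-1.4, 0.3, -0.6], [-1.3, 0.3, -0.8], [-1.2, 0.3, -0.9]]
[[-0.001, 0.13, -0.007], [-0.001, 0.13, -0.007], [-0.0, 0.0, -0.0]]
```

View pics/y3.png

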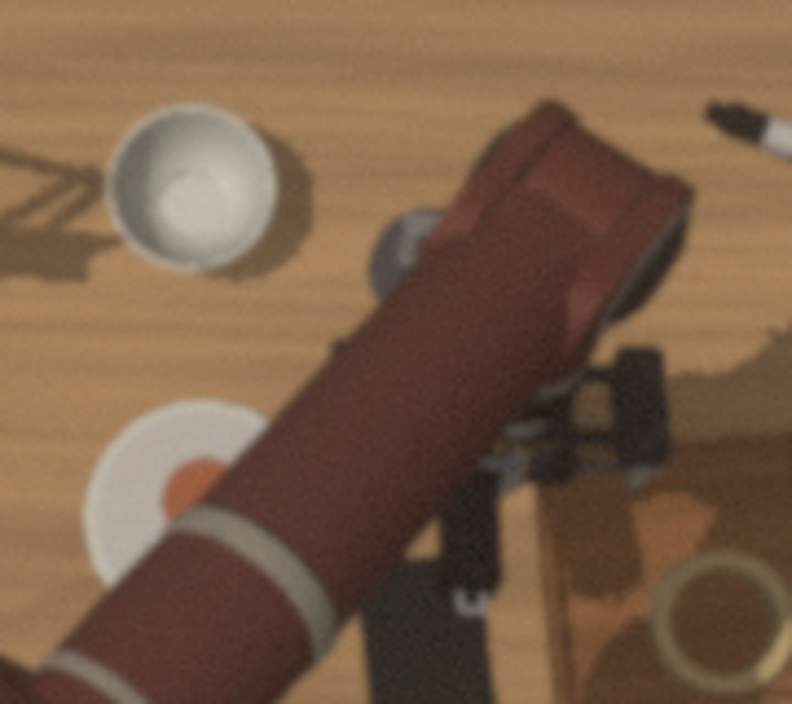

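```bash
python3 -m pendant '{"fingers":[0,0,0,0,0],"translation":[[-1.4,0.3,-0.6],[-1.3,0.3,-0.8],[-1.2,0.2,-0.9],[0,0,0],[0,0,0]],"turn":[[0,0.1,0],[0,0.1,0],[0,0.06,0],[0,0,0],[0,0,0]]}' 50
python3 - <<'E'
from h import *
st()
plan([.46,-.176,.12],[180,0,6.7],n=5)
E
```

```text
clock: 59.98
tcp_pos: [0.5511, -0.1791, 0.1903]
tcp_rot: [-180.0, -0.3, -0.7]
wrist_force: [0.0, -0.1, -1.4]
width: 0.363
{'clock': 59.975, 'q': [-11.868, 36.386, 46.767, 96.161, -29.954, 60.464, -46.276], 'tcp_pos': [0.551, -0.179, 0.19], 'tcp_rot': [-179.976, -0.257, -0.737], 'wrist_force': [0.029, -0.12, -1.449], 'width': 0.363}
dist 0.115 ang 7.4
[[-1.8, -0.0, 1.4], [-1.8, -0.3, 1.4], [-1.8, -0.3, 1.4], [-1.8, -0.3, 1.4], [-1.8, -0.3, 1.4]]
[[-0.0, -0.005, -0.13], [-0.0, -0.0, -0.0], [-0.0, -0.0, -0.0], [-0.0, -0.0, -0.0], [-0.0, -0.0, -0.0]]
```

```bash
python3 -m pendant '{"fingers":[0,0,0,0,0,0,0,0],"translation":[[-1.8,0,1.4],[-1.8,-0.3,1.4],[-1.8,-0.3,1.4],[-1.8,-0.3,1.4],[-1.5,-0.2,1.2],[-0.3,0,0.2],[0,0,0],[0,0,0]],"turn":[[0,-0.005,-0.13],[0,0,0],[0,0,0],[0,0,0],[0,0,0],[0,0,0],[0,0,0],[0,0,0]]}' 50
python3 - <<'E'
from h import *
st()
plan([.46,-.176,.03],[180,0,6.7],n=4)
E
```

```text
clock: 60.98
tcp_pos: [0.468, -0.1762, 0.1144]
tcp_rot: [179.8, 0.3, 7.7]
wrist_force: [0.5, 0.2, -1.0]
width: 0.363
{'clock': 60.975, 'q': [-8.943, 34.817, 41.318, 113.098, -32.201, 44.164, -31.082], 'tcp_pos': [0.468, -0.176, 0.114], 'tcp_rot': [179.759, 0.27, 7.696], 'wrist_force': [0.544, 0.208, -1.044], 'width': 0.363}
dist 0.085 ang 1.1
[[-0.2, -0.0, 2.1], [-0.2, -0.0, 2.1], [-0.2, -0.0, 2.1], [-0.2, -0.0, 2.1]]
[[0.004, 0.005, 0.017], [0.0, 0.0, 0.0], [0.0, 0.0, 0.0], [0.0, 0.0, 0.0]]
```

```bash
python3 -m pendant '{"fingers":[0,0,0,0,0,0,0],"translation":[[-0.2,0,2],[-0.2,0,2],[-0.2,0,2],[-0.1,0,2],[0,0,1.5],[0,0,0],[0,0,0]],"turn":[[0.004,0.004,0.016],[0,0,0],[0,0,0],[0,0,0],[0,0,0],[0,0,0],[0,0,0]]}' 50
python3 - <<'E'
from h import *
st()
plan([.46,-.176,0],[180,0,6.7],n=2)
s=snap("scene","z1.png",(130,190,250,280),6)
E
```

```text
clock: 61.85
tcp_pos: [0.4704, -0.1792, 0.0195]
tcp_rot: [179.6, -0.6, 7.1]
wrist_force: [0.9, -0.3, -1.4]
width: 0.365
{'clock': 61.85, 'q': [-1.856, 42.35, 31.381, 117.285, -42.59, 31.205, -22.624], 'tcp_pos': [0.47, -0.179, 0.019], 'tcp_rot': [179.628, -0.64, 7.07], 'wrist_force': [0.946, -0.348, -1.351], 'width': 0.365}
dist 0.022 ang 0.8
[[-0.5, -0.2, 1.0], [-0.5, -0.2, 1.0]]
[[0.006, -0.011, 0.006], [0.0, -0.0, 0.0]]
```

View pics/z1.png

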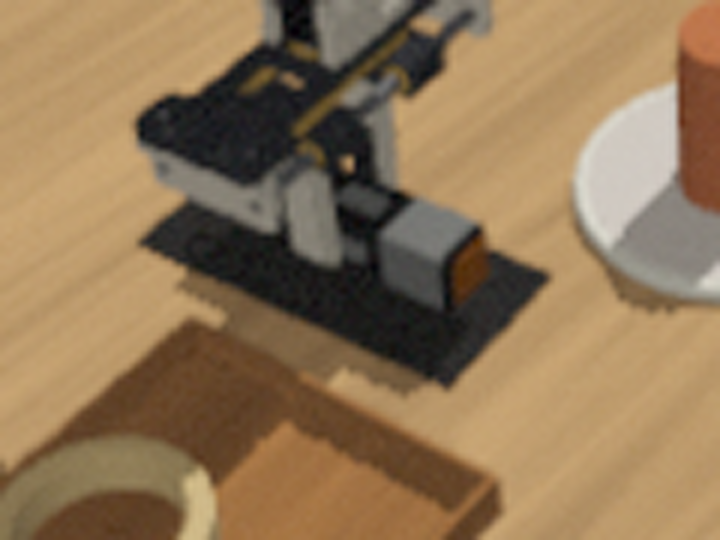

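The tape now looks shifted inside the tray compared with before, so I'll check it after setting the scanner down.

```bash
python3 -m pendant '{"fingers":[0,0,0,0,0],"translation":[[-0.5,-0.2,0.7],[-0.4,0,0.7],[0,0,0.5],[0,0,0.1],[0,0,0]],"turn":[[0.006,-0.011,0.006],[0,0,0],[0,0,0],[0,0,0],[0,0,0]]}' 50
python3 - <<'E'
from h import *
st()
s=snap("scene","z2.png",(90,190,250,310),5)
E
```

```text
clock: 62.52
tcp_pos: [0.4613, -0.1784, -0.001]
tcp_rot: [180.0, -0.1, 6.7]
wrist_force: [0.2, -0.8, -1.4]
width: 0.36
{'clock': 62.525, 'q': [-0.123, 43.91, 29.046, 118.561, -44.576, 28.659, -20.793], 'tcp_pos': [0.461, -0.178, -0.001], 'tcp_rot': [179.957, -0.065, 6.705], 'wrist_force': [0.218, -0.808, -1.35], 'width': 0.36}
```

View pics/z2.png

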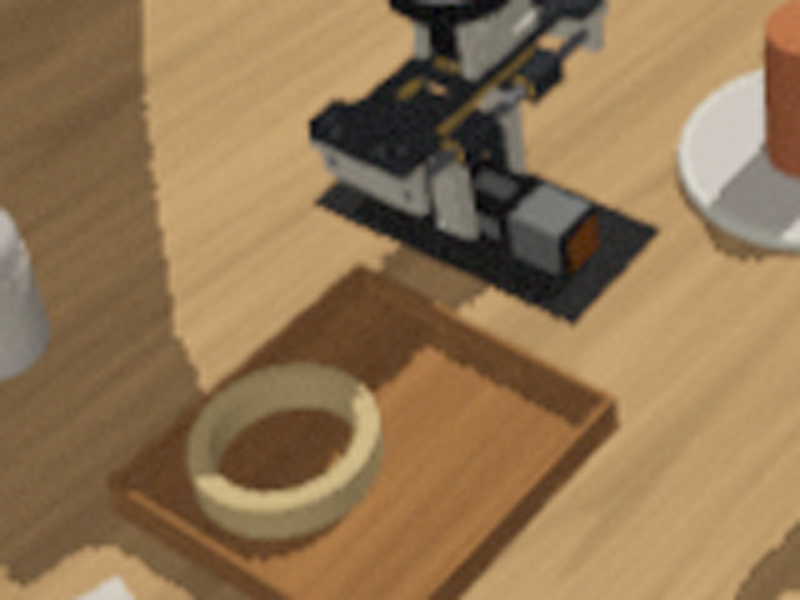

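```bash
python3 -m pendant '{"fingers":[0,0,0.75,0.75,0.75,0.75],"translation":[[0,0,0.1],[0,0,0],[0,0,0],[0,0,0],[0,0,0],[0,0,0]],"turn":[[0,0,0],[0,0,0],[0,0,0],[0,0,0],[0,0,0],[0,0,0]]}' 50
python3 -m pendant '{"fingers":[0.75,0.75,0.75,0.75,0.75,0.75],"translation":[[0,0,-2],[0,0,-3],[0,0,-5],[0,0,-5],[0,0,-3],[0,0,0]],"turn":[[0,0,0],[0,0,0],[0,0,0],[0,0,0],[0,0,0],[0,0,0]]}' 50
python3 - <<'E'
from h import *
st()
s=snap("scene","z3.png",(90,160,290,310),4)
s=snap("top","z4.png",(220,120,430,280),3.8)
E
```

```text
clock: 63.32
tcp_pos: [0.4623, -0.179, -0.0011]
tcp_rot: [179.9, -0.2, 6.7]
wrist_force: [0.4, 0.4, -0.7]
width: 0.728
clock: 64.08
tcp_pos: [0.4612, -0.1786, 0.1837]
tcp_rot: [180.0, -0.1, 6.7]
wrist_force: [-0.3, 0.0, -0.6]
width: 0.75
{'clock': 64.075, 'q': [-12.719, 29.251, 47.051, 109.577, -26.774, 52.606, -35.895], 'tcp_pos': [0.461, -0.179, 0.184], 'tcp_rot': [179.951, -0.087, 6.68], 'wrist_force': [-0.257, 0.024, -0.604], 'width': 0.75}
```

View pics/z3.png

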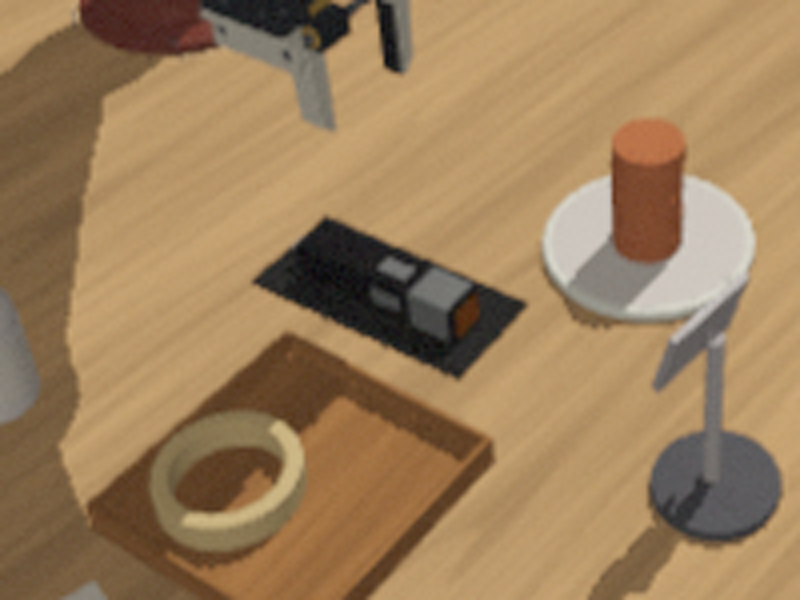

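View pics/z4.png

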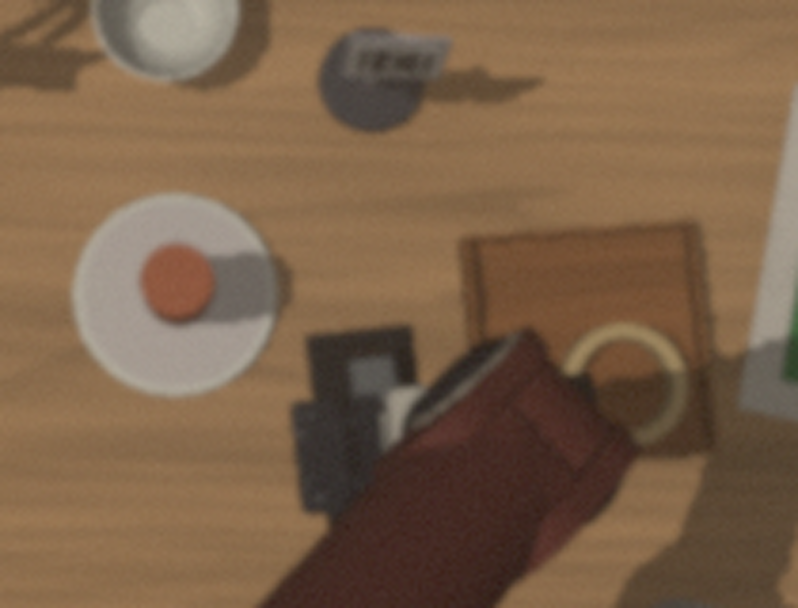

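```bash
python3 -m pendant '{"fingers":[0.75,0.75,0.75,0.75,0.75,0.75,0.75,0.75,0.75],"translation":[[0,-3,-1],[0,-5,0],[0,-5,0],[0,-5,0],[0,-5,0],[0,-5,0],[0,-5,0],[0,-3,0],[0,0,0]],"turn":[[0,0,0],[0,0,0],[0,0,0],[0,0,0],[0,0,0],[0,0,0],[0,0,0],[0,0,0],[0,0,0]]}' 50
python3 - <<'E'
from h import *
s=snap("scene","q3.png",(90,200,220,310),6)
s=snap("top","q4.png",(225,120,425,280),4)
f=lambda p,k=4,o=(225,120):((p[0]+.5)/k-.5+o[0],(p[1]+.5)/k-.5+o[1])
E
```

```text
clock: 65.3
tcp_pos: [0.4086, 0.1912, 0.1781]
tcp_rot: [179.7, 1.7, 6.6]
wrist_force: [-0.2, -0.1, -0.6]
width: 0.747
```

View pics/q3.png

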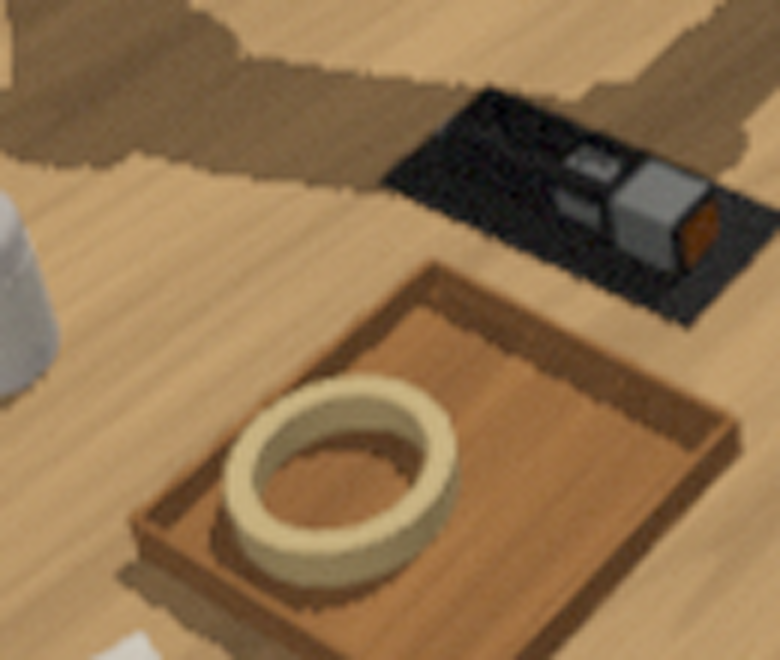

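View pics/q4.png

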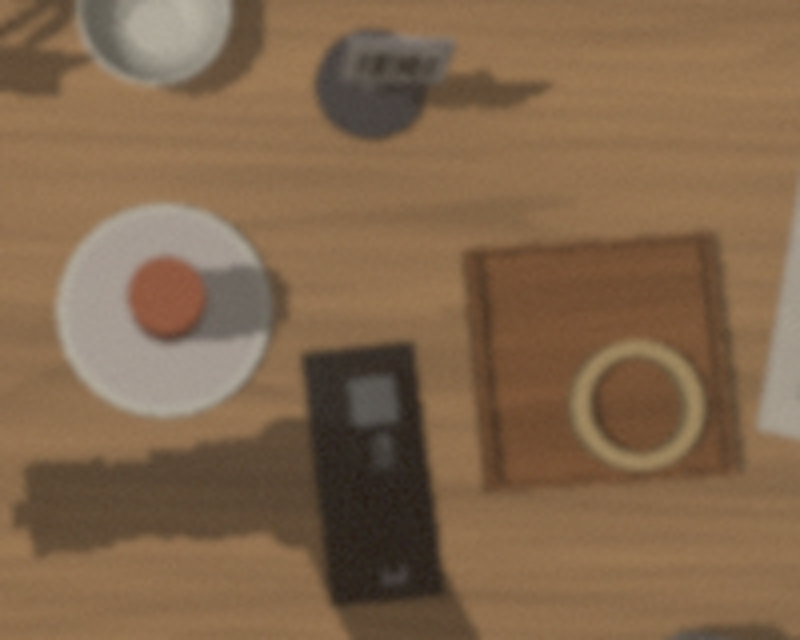

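```bash
python3 - <<'E'
from h import *
s=eyes.snapshot("scene"); t=eyes.snapshot("top")
def f(p,k,o): return ((p[0]+.5)/k-.5+o[0],(p[1]+.5)/k-.5+o[1])
c=at(t,*f((638,405.5),4,(225,120)),.029); print("top centre",c)
print("tray corners",[at(t,*f(p,4,(225,120)),.025)[:2].round(3).tolist() for p in((465,250),(715,233),(745,472),(487,490))])
im=cv2.imread("pics/q3.png"); im2=cv2.imread("pics/q4.png")
for z,col in((.029,(0,255,0)),(.005,(0,0,255))):
  for r in(.05,.038):
    P=[(c[0]+r*np.cos(a),c[1]+r*np.sin(a),z) for a in np.linspace(0,6.28,100)]
    q=(proj(s,P)-[90,200]+.5)*6-.5; cv2.polylines(im,[q.astype(int)],True,col,1)
# tray inner floor
tc=np.array([.5476,-.3484]); y=np.radians(5.0)
for h,z,col in((.09,.005,(255,0,0)),(.09,.025,(255,255,0))):
    P=[(tc[0]+h*(a*np.cos(y)-b*np.sin(y)),tc[1]+h*(a*np.sin(y)+b*np.cos(y)),z) for a,b in((1,1),(1,-1),(-1,-1),(-1,1))]
    q=(proj(s,P)-[90,200]+.5)*6-.5; cv2.polylines(im,[q.astype(int)],True,col,1)
    q=(proj(t,P)-[225,120]+.5)*4-.5; cv2.polylines(im2,[q.astype(int)],True,col,1)
R_=R.from_euler('z',-5,degrees=True); print("rel tray",R_.apply([*(c[:2]-tc),0]))
cv2.imwrite("pics/q3o.png",im);cv2.imwrite("pics/q4o.png",im2)
E
```

```text
top centre [ 0.51268763 -0.37545849  0.029     ]
tray corners [[0.632, -0.244], [0.648, -0.439], [0.463, -0.458], [0.446, -0.26]]
rel tray [-0.03713782 -0.02391271  0.        ]
```

View pics/q3o.png

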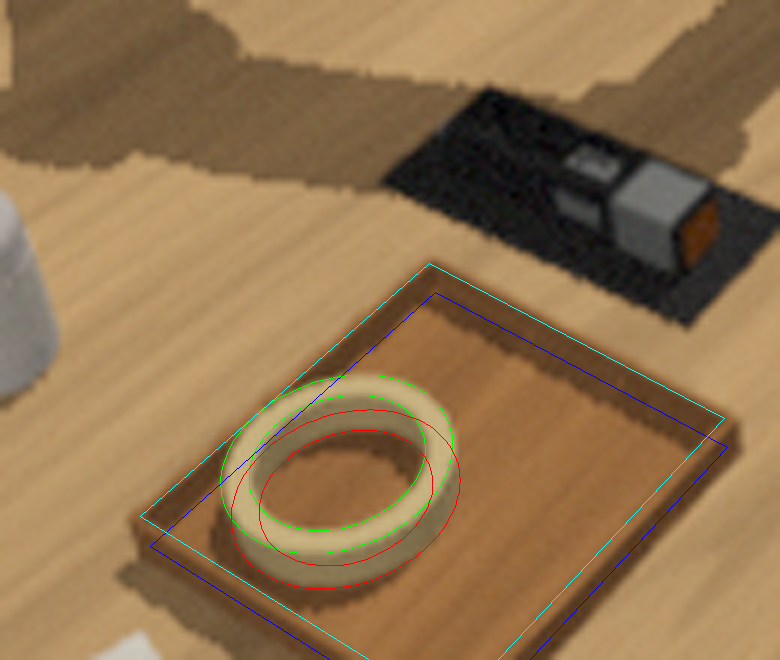

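View pics/q4o.png

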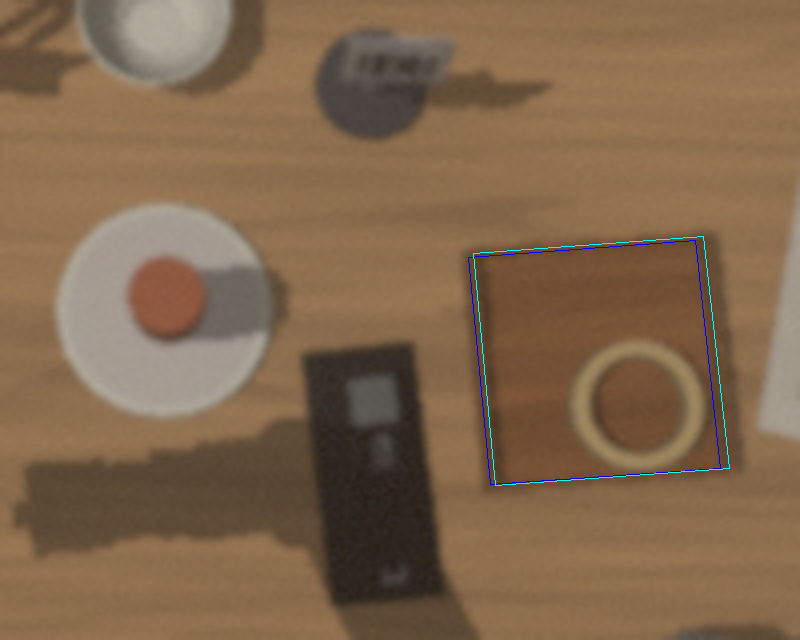

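```bash
python3 - <<'E'
from h import *
t=snap("top","r1.png",None,1.5); s=snap("scene","r2.png",None,1.5)
f=lambda p,k=4,o=(225,120):((p[0]+.5)/k-.5+o[0],(p[1]+.5)/k-.5+o[1])
print("pile top",at(t,*f((167,297.5)),.11),"plate",at(t,*f((164.5,310)),.01))
E
```

```text
pile top [ 0.58207867 -0.01144369  0.11      ] plate [ 0.58330744 -0.010332    0.01      ]
```

View pics/r1.png

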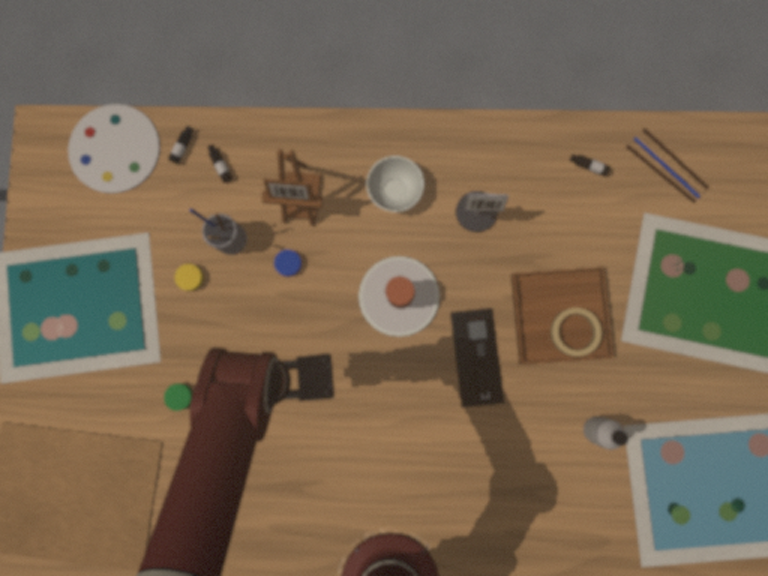

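View pics/r2.png

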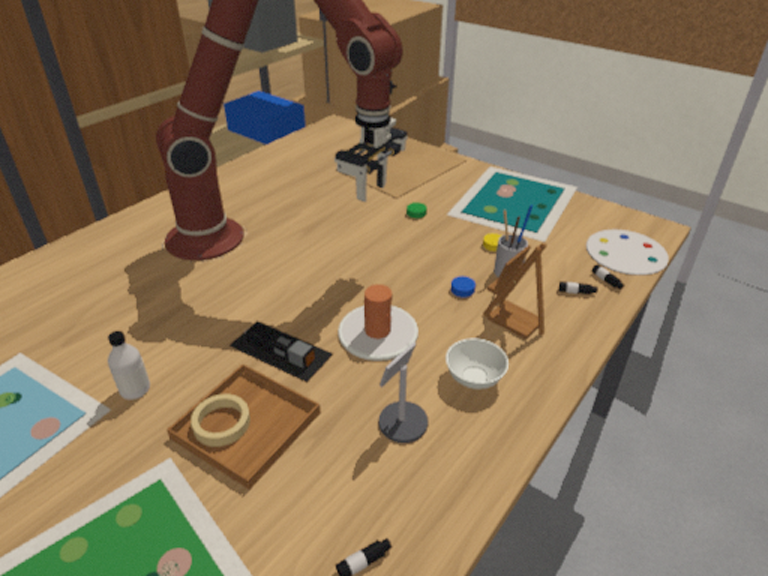

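```bash
python3 - <<'E'
from station import env
print(env.close_job())
E
```

```text
the job is handed in; nothing more can be done
None
```

The job is handed in at about 65 s of the 210 s allowed. There is no signal when the scanner reads a label, so both reads rest on my computed aim and hold times.

- **Tape:** I moved it off the plate into the tray. It was knocked a few centimetres inside the tray during the scanning. Both cameras still show it flat on the floor, near the right-hand corner on the robot's side and within about 3 mm of the wall, so I left it there.
- **Pile:** All five brick-brown cakes are stacked on the plate. The top cake measures about 2 mm from the plate's centre, and the pile still stood straight in the last pictures.
- **Scans:** I held the scanner on the easel label for about 1.75 s and then on the post label for about 1.9 s. The beam was about 90 mm away, within about 3 mm of each label's middle and within 1° of square.
- **Scanner:** It lies along its mat about 4 mm from the mat's middle. The bowl, bottle and brush cup look unmoved.

**Disagreement:** The real fingertips sit about 32 mm higher than the stated tool frame says. My first close on the tape therefore caught nothing, so I corrected the heights from the pictures, and every later grip held.

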